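# Clip the pipe couplers that fit

## Robot

A 6-joint arm with a two-finger parallel gripper is mounted at the origin on the work surface. World frame = base frame: x ahead of the robot, y to its left, z up, the work surface at z = 0. Lengths are in m, angles in rad, forces in N, time in s.
With the tool pointing down it reaches from about 0.275 to 0.825 m from the base axis. Payload 4.9 kg.
Tool frame: the origin (TCP) lies midway between the tips of the shut fingers; the grasp point (between the pads) lies 19 mm behind it; z points along the fingers, y is the line along which they close (so a half turn about z gives the same grasp; the last joint's range is limited). The gripper opens to 85 mm and grips with 20 to 120 N. Pads are 22 mm wide; open, the fingers measure 114 mm over their backs; the gripper's body (76 mm by 85 mm) begins 54 mm behind the grasp point. The pads swing forward as they close: fully open they stand 13 mm farther back than shut.
Start: joints at [0.984, 0.326, -0.193, 1.052, 0, 1.437], TCP at [0.241, 0.495, 0.231] pointing down, gripper open.
Joint ranges: [-2.65, 2.65], [-0.97, 1.79], [-1.3, 1.35], [-1.93, 2.1], [-1.47, 1.37], [-3.14, 3.14]. Speed limits (rad/s): [2.57, 2.57, 3.14, 3.14, 3.14, 3.14].

## Interface

Orientations are given as a unit quaternion [w, x, y, z].
In Python, from station import robot gives the robot as it stands. The module is installed in compiled form; this text tells all that it offers.
- The arm moves only by the tool jog_arm, never from a script. Its argument "deltas" is a list that holds one entry, the list of rows, each a list of 4 numbers: the shift along the world's x, y, z in m, then the turn about the world's z in degrees. In form: [[[dx, dy, dz, yaw], ...]]. A call has 1 to 5 rows; each row shifts and turns the commanded pose from where the row before left it; what a row does not reach is not made up. A row lasts 1/12 s, in which the tool goes at most 41.7 mm and 7.16 degrees, less where a joint would pass 70% of its speed; a pose out of reach is approached as far as the arm can. A call with a gripper value outside its range is refused whole. "gripper" is the finger opening in m, from 0 to 0.0854, set as the call begins (left out, the last holds). The fingers move at their own pace and stop on an object; "squeeze" is the grip in N (left out, the last holds). Time passes only in rows, so rows that do not move let the fingers close. It gives the time, the measured TCP pose, the force, the opening and the grip force at its end, in the units of the state.
- robot.observe(): the state, without advancing time (a new reading comes with each control period).
- robot.camera(name): name is "side" or "top" or "wrist"; returns a dict with "image" (420x560x3 uint8, blue, green, red), "fx", "fy", "cx", "cy" (pixels), "D" ([k1, k2, p1, p2, k3] as OpenCV has them; the pictures are not rectified), "eye" and "orientation" of the camera in the world. Camera axes: x right, y up, looking along -z (the intrinsics and any distortion apply to the point x, -y, -z); pixel columns grow to the right and rows downward; lengths in m; the calibration is good to about 2 mm. A picture is of the moment at which its call begins. There is no depth.
- robot.close_job(): hands the job in; it is judged then, once.
The state is a dict: "clock": time; "q": joint angles; "joint_velocities": joint speeds; "joint_torque": joint torques, N m; "ee_pos": TCP position; "ee_rot": TCP orientation; "ft_force": force on the tool from outside, world axes, zero at the start; "torque": the same for the moment, N m; "opening": opening from 0.0 (shut) to 1.0 (fully open); "grasp_force": force on a finger pad.
Only numpy, scipy, OpenCV 4.12 (cv2) and the standard library are available. Lean on these libraries where they do the work, as an engineer would, in place of code of your own. Each camera call takes 0.05 s, during which the arm holds its last target. There are 200 camera calls.

## Task

First take the coupler with the too-thin tube out of the pipe clip it lies in and put it down in the white tray. Then find every coupler that fits the clips (24 mm tube, 60 mm between the nuts), lay each in a clip of its own with its nuts outside the two ribs, and press that clip's hinged strap down until the catch holds it shut. Leave the couplers of wrong diameter or length and everything else where they are.

Things in the scene. Friction and masses are not known exactly. Their poses are not given: they have to be found in the camera images.
- right0_mid (a point): a coupler that fits the clips: copper tube of 24 mm diameter, 60 mm long between two brass hexagon nuts (36 mm across flats, 12 mm long) on which it lies; the point is the middle of the tube, 18 mm above the table, x along the tube; grip it by the tube. 160 g. Three or four such couplers are here; an absent one has no pose
- right1_mid (a point): a coupler that fits the clips: copper tube of 24 mm diameter, 60 mm long between two brass hexagon nuts (36 mm across flats, 12 mm long) on which it lies; the point is the middle of the tube, 18 mm above the table, x along the tube; grip it by the tube. 160 g. Three or four such couplers are here; an absent one has no pose
- right2_mid (a point): a coupler that fits the clips: copper tube of 24 mm diameter, 60 mm long between two brass hexagon nuts (36 mm across flats, 12 mm long) on which it lies; the point is the middle of the tube, 18 mm above the table, x along the tube; grip it by the tube. 160 g. Three or four such couplers are here; an absent one has no pose
- right3_mid (a point): a coupler that fits the clips: copper tube of 24 mm diameter, 60 mm long between two brass hexagon nuts (36 mm across flats, 12 mm long) on which it lies; the point is the middle of the tube, 18 mm above the table, x along the tube; grip it by the tube. 160 g. Three or four such couplers are here; an absent one has no pose
- thin_mid (a point): the wrong coupler that lies in one of the clips at the start: like the fitting ones but its tube is only 18 mm in diameter (60 mm between the nuts), so it lies 4 mm deeper in the clip; two brass hexagon nuts (36 mm across flats, 12 mm long) on which it lies; the point is the middle of the tube, 18 mm above the table, x along the tube; grip it by the tube. 160 g
- thick_mid (a point): a wrong coupler lying among the fitting ones: its tube is 30 mm in diameter (60 mm between the nuts), so it does not fit the clips; two brass hexagon nuts (36 mm across flats, 12 mm long) on which it lies; the point is the middle of the tube, 18 mm above the table, x along the tube; grip it by the tube. 160 g. Leave it where it is
- short_mid (a point): a wrong coupler lying among the fitting ones: its tube is only 44 mm long between the nuts (24 mm in diameter), so it does not fit the clips; two brass hexagon nuts (36 mm across flats, 12 mm long) on which it lies; the point is the middle of the tube, 18 mm above the table, x along the tube; grip it by the tube. 160 g. Leave it where it is
- long_mid (a point): a wrong coupler lying among the fitting ones: its tube is 78 mm long between the nuts (24 mm in diameter), so it does not fit the clips; two brass hexagon nuts (36 mm across flats, 12 mm long) on which it lies; the point is the middle of the tube, 18 mm above the table, x along the tube; grip it by the tube. 160 g. Leave it where it is
- clip0_seat (a point): seat of one of four like grey pipe clips on a plywood board: where a fitting tube's middle comes to lie, 42 mm above the table. x runs along the tube, from hinge to catch, z up. Two V ribs carry the tube (8 mm thick, at x -23 and 23 mm, tops at z 4, out to y -25 and 25 mm; floor at z -26); 38 mm open between them for fingers; nuts go outside, 3 mm play. Hinge axis along y at x -56, z 25 mm
- strap0 (a joint): white hinged strap of clip 0, rad: 0 shut (level), 1.7 open (upright, leaning back a little); a light spring lifts it to 1.7 unless latched. 26 mm wide, 112 mm long; outer face 4 mm from the plane through the hinge. Pushed over and pressed fully down (5 to 8 N, 85 mm from the hinge) it snaps shut (within 0.03 rad) under a catch at x 54 to 80 mm from the seat, up to z 37 mm
- clip1_seat (a point): seat of one of four like grey pipe clips on a plywood board: where a fitting tube's middle comes to lie, 42 mm above the table. x runs along the tube, from hinge to catch, z up. Two V ribs carry the tube (8 mm thick, at x -23 and 23 mm, tops at z 4, out to y -25 and 25 mm; floor at z -26); 38 mm open between them for fingers; nuts go outside, 3 mm play. Hinge axis along y at x -56, z 25 mm
- strap1 (a joint): white hinged strap of clip 1, rad: 0 shut (level), 1.7 open (upright, leaning back a little); a light spring lifts it to 1.7 unless latched. 26 mm wide, 112 mm long; outer face 4 mm from the plane through the hinge. Pushed over and pressed fully down (5 to 8 N, 85 mm from the hinge) it snaps shut (within 0.03 rad) under a catch at x 54 to 80 mm from the seat, up to z 37 mm
- clip2_seat (a point): seat of one of four like grey pipe clips on a plywood board: where a fitting tube's middle comes to lie, 42 mm above the table. x runs along the tube, from hinge to catch, z up. Two V ribs carry the tube (8 mm thick, at x -23 and 23 mm, tops at z 4, out to y -25 and 25 mm; floor at z -26); 38 mm open between them for fingers; nuts go outside, 3 mm play. Hinge axis along y at x -56, z 25 mm
- strap2 (a joint): white hinged strap of clip 2, rad: 0 shut (level), 1.7 open (upright, leaning back a little); a light spring lifts it to 1.7 unless latched. 26 mm wide, 112 mm long; outer face 4 mm from the plane through the hinge. Pushed over and pressed fully down (5 to 8 N, 85 mm from the hinge) it snaps shut (within 0.03 rad) under a catch at x 54 to 80 mm from the seat, up to z 37 mm
- clip3_seat (a point): seat of one of four like grey pipe clips on a plywood board: where a fitting tube's middle comes to lie, 42 mm above the table. x runs along the tube, from hinge to catch, z up. Two V ribs carry the tube (8 mm thick, at x -23 and 23 mm, tops at z 4, out to y -25 and 25 mm; floor at z -26); 38 mm open between them for fingers; nuts go outside, 3 mm play. Hinge axis along y at x -56, z 25 mm
- strap3 (a joint): white hinged strap of clip 3, rad: 0 shut (level), 1.7 open (upright, leaning back a little); a light spring lifts it to 1.7 unless latched. 26 mm wide, 112 mm long; outer face 4 mm from the plane through the hinge. Pushed over and pressed fully down (5 to 8 N, 85 mm from the hinge) it snaps shut (within 0.03 rad) under a catch at x 54 to 80 mm from the seat, up to z 37 mm
- tray: an open white tray for wrong parts, 100 by 150 mm (x by y) and 30 mm high with 4 mm walls and floor, fixed; origin at the centre of its underside
- tape: a roll of paper tape, 44 mm across and 18 mm high, lying flat among the couplers; origin at the centre of its underside. Leave it alone
- cap: a white plastic cap, 26 mm across and 12 mm high, among the couplers; origin at the centre of its underside. Leave it alone
- tumbler: a white tumbler, 72 mm across and 100 mm high, at the far edge; origin at the centre of its foot. Leave it alone
- spanner: a steel spanner lying at the far edge. Leave it alone
- driver: a screwdriver lying on the right of the couplers. Leave it alone
There are look-alikes about, which are no part of the job. Leave any orange look-alike of the tray alone.

How it is judged:
By the outcome, as a careful person would: the job done as asked, in the order asked, and still so for the second after the job is handed in, with the robot touching nothing.
Of right0, right1, right2, right3 only 3 to 4 are there at a start; the rules pass over those that are not, and their reading is None.
At some moment in a run one of right0, right1, right2, right3 may be knocked a few centimetres aside while the robot is not near it.
Once in a run the grip may slacken for a moment while it holds something.
It also fails if it takes over 210 s, if anything falls off the work surface, if the arm or the gripper's body presses on something with over 40 N, if the wrist force passes 120 N, or if a joint passes its speed limit or range.

## Working session

There is one attempt and no reset: what is moved stays moved. The work goes in short steps, Python scripts to look and compute and a tool call to move; the robot and the scene stay as the last step left them, time stands still between calls to the robot, and variables do not carry over. Pictures are saved under pics/ and viewed, at most 14 in all, crops included, and the job is handed in when it is done.

Besides the shell and the picture viewer there is one more tool, called as a command line: name --argument value ..., lists and objects as JSON in quotes. jog_arm: Moves the arm, as the interface text tells. Its arguments: {"type":"object","properties":{"deltas":{"type":"array"},"gripper":{"type":"number"},"squeeze":{"type":"number"}},"required":["deltas"]}

```bash
mkdir -p pics; ls
cat > h.py <<'E'
import numpy as np, cv2
from scipy.spatial.transform import Rotation as R
from station import robot
def rot(o):
    o=np.array(o)
    return o if o.shape==(3,3) else R.from_quat([o[1],o[2],o[3],o[0]]).as_matrix()
def K(c): return np.array([[c["fx"],0,c["cx"]],[0,c["fy"],c["cy"]],[0,0,1.]])
def ray(c,uv,z):
    uv=np.array(uv,float).reshape(-1,1,2)
    p=cv2.undistortPoints(uv,K(c),np.array(c["D"],float)).reshape(-1,2)
    d=np.c_[p[:,0],-p[:,1],-np.ones(len(p))]@rot(c["orientation"]).T
    e=np.array(c["eye"]); return e+d*((z-e[2])/d[:,2])[:,None]
def proj(c,P):
    q=(np.atleast_2d(P)-np.array(c["eye"]))@rot(c["orientation"])*[1,-1,-1]
    return cv2.projectPoints(q,np.zeros(3),np.zeros(3),K(c),np.array(c["D"],float))[0].reshape(-1,2)
def snap(n,f):
    c=robot.camera(n); cv2.imwrite(f"pics/{f}.png",c["image"]); 
    np.save(f"pics/{f}.npy",c,allow_pickle=True); return c
def load(f): return np.load(f"pics/{f}.npy",allow_pickle=True).item()
E
python3 - <<'E'
from h import *
for n in("top","side","wrist"):
    c=snap(n,n+"0"); print(n,c["eye"],np.round(rot(c["orientation"]),2).tolist(),c["fx"],c["D"])
print(robot.observe())
E
```

```text
pics
top [ 0.41164524 -0.04234009  1.44138806] [[-0.02, 1.0, -0.08], [-1.0, -0.02, -0.01], [-0.02, 0.08, 1.0]] 506.5622976418557 [-0.11119461  0.          0.          0.          0.        ]
side [ 0.50949999 -0.90926231  0.9895916 ] [[1.0, 0.02, -0.02], [-0.03, 0.72, -0.7], [0.0, 0.7, 0.72]] 406.23392187698386 [0.02691668 0.         0.         0.         0.        ]
wrist [0.16497019 0.53195974 0.37316821] [[0.44, -0.85, -0.29], [0.9, 0.41, 0.15], [-0.0, -0.33, 0.94]] 307.9472550090775 [-0.03094156  0.          0.          0.          0.        ]
{'clock': 0.15, 'q': array([ 9.83785688e-01,  3.26739992e-01, -1.93353291e-01,  1.05201030e+00,
       -8.40974716e-06,  1.43662123e+00]), 'joint_velocities': array([-0.0006628 , -0.0019303 ,  0.00180674,  0.00069562, -0.00100172,
        0.00119285]), 'joint_torque': array([ 1.24286020e-03, -4.43703961e+01,  2.62664473e+01,  1.04663314e-02,
       -5.11631629e-05,  4.79615238e-06]), 'ee_pos': array([0.24036605, 0.49420261, 0.23070038]), 'ee_rot': array([-2.26684123e-04,  2.24488119e-01,  9.74476607e-01, -6.13074378e-04]), 'ft_force': array([-0.73708796, -0.17754303,  0.30518686]), 'torque': array([-0.03192852, -0.04713037,  0.01713061]), 'grasp_force': 0.0, 'opening': 0.9986482524316314}
```

View pics/top0.png

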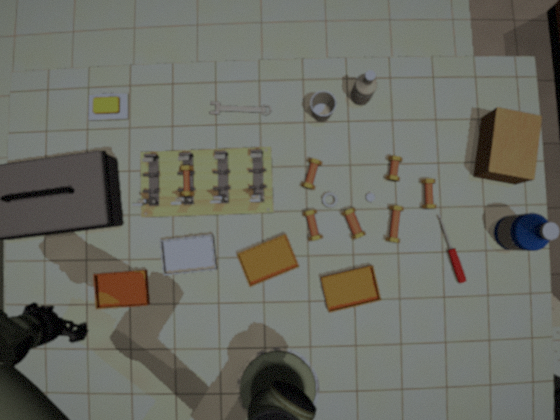

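View pics/side0.png

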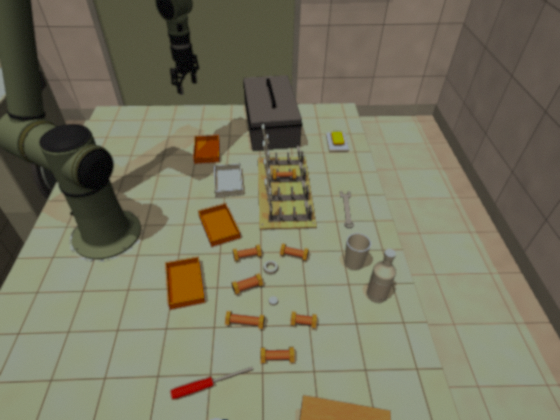

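Top view: clip board around (205,182), white tray (190,253), thin coupler in the second clip from the left (186,180), and loose couplers at (312,174), (313,225), (354,223), (395,223), (395,167) and (429,193). The orange trays are look-alikes. I'll segment the couplers and enlarge.

Run:
```python
from h import *
c=load("top0"); im=c["image"]
hsv=cv2.cvtColor(im,cv2.COLOR_BGR2HSV)
for p in [(312,174),(312,162),(186,180),(268,260),(354,223)]: print(p,hsv[p[1],p[0]])
crop=cv2.convertScaleAbs(im[130:280,130:275],alpha=1.6); crop2=cv2.convertScaleAbs(im[140:285,295:445],alpha=1.6)
a=cv2.resize(crop,(395,400),interpolation=cv2.INTER_CUBIC);b=cv2.resize(crop2,(400,400),interpolation=cv2.INTER_CUBIC)
cv2.imwrite("pics/crop1.png",np.hstack([a,b]))
m=cv2.inRange(hsv,(3,120,70),(25,255,255)); m[:,:295]=0; m[:140]=0; m[255:]=0; m[:,445:]=0
n,l,s,ce=cv2.connectedComponentsWithStats(m)
for i in range(1,n):
    if s[i,4]<40: continue
    ys,xs=np.nonzero(l==i)
    r=cv2.minAreaRect(np.c_[xs,ys].astype(np.float32)); bx=cv2.boxPoints(r)
    w=ray(c,bx,0.018); ctr=ray(c,r[0],0.018)[0]
    e1=np.linalg.norm(w[0]-w[1]);e2=np.linalg.norm(w[1]-w[2]); d=(w[1]-w[0]) if e1>e2 else (w[2]-w[1])
    print(np.round(r[0]),s[i,4],np.round(ctr,3),"L",round(max(e1,e2),4),"W",round(min(e1,e2),4),"ang",round(np.degrees(np.arctan2(d[1],d[0]))%180,1))
```

```text
(312, 174) [ 13 133 119]
(312, 162) [ 18 137 104]
(186, 180) [ 14 136 120]
(268, 260) [ 20 159 120]
(354, 223) [ 14 124 121]
[394. 168.] 185 [ 0.612 -0.342  0.018] L 0.0663 W 0.0348 ang 169.1
[311. 173.] 216 [ 0.601 -0.107  0.018] L 0.0804 W 0.0339 ang 162.6
[428. 193.] 225 [ 0.538 -0.439  0.018] L 0.0798 W 0.0375 ang 177.3
[394. 223.] 251 [ 0.454 -0.337  0.018] L 0.0973 W 0.0349 ang 170.7
[352. 223.] 245 [ 0.459 -0.219  0.018] L 0.0795 W 0.0342 ang 21.7
[312. 225.] 199 [ 0.456 -0.105  0.018] L 0.0782 W 0.032 ang 9.7
```

View pics/crop1.png

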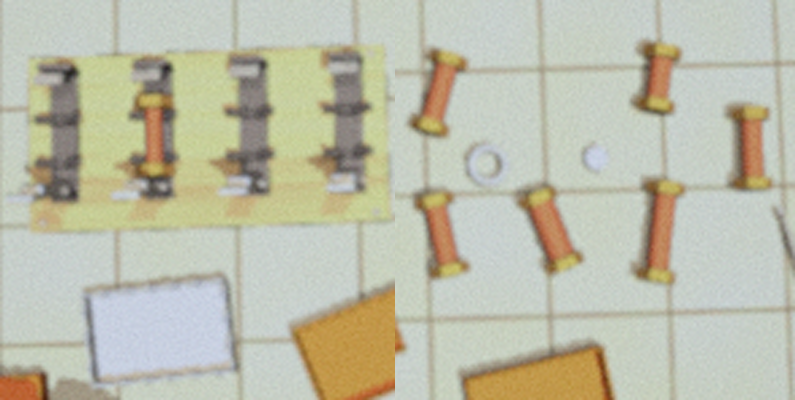

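View pics/wrist0.png

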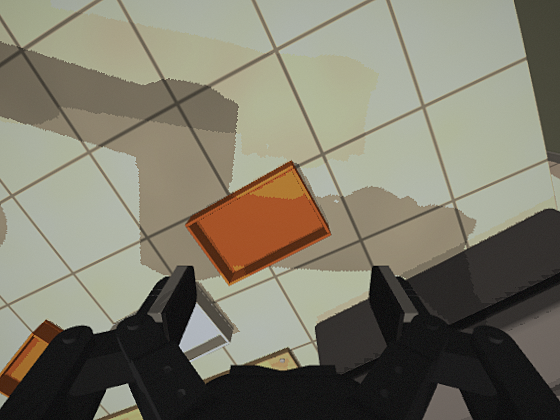

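Left crop: four dark clips, hinges (white upright straps) on the near side at image bottom, catches at the top. The thin coupler lies in the second one, and the white tray is below. Right crop: short is (394,168) at L 66 mm and long is (394,223) at L 97 mm. Four are left with L about 80 mm, and one of those must be the thick one: (311,173), (428,193), (352,223) or (312,225). Next I'll get rough clip positions and tube widths.

Run:
```python
from h import *
c=load("top0"); s=np.array([395/145,400/150])
pts=np.array([(63,140),(153,136),(253,133),(349,130)])/s+[130,130]
print("seats",ray(c,pts,0.046).round(3).tolist())
print("ribs dir",[ (ray(c,np.array([[62,117],[64,163]])/s+[130,130],0.046)).round(3).tolist()])
print("tray",ray(c,np.array([[162,328]])/s+[130,130],0.03).round(3))
hsv=cv2.cvtColor(im:=c["image"],cv2.COLOR_BGR2HSV)
sat=hsv[...,1].astype(np.float32)
for (x,y,a) in [(.601,-.107,162.6),(.538,-.439,177.3),(.459,-.219,21.7),(.456,-.105,9.7)]:
    a=np.radians(a);u=np.array([np.cos(a),np.sin(a)]);v=np.array([-u[1],u[0]])
    t=np.arange(-30,30.5,.5)/1000;W=[]
    prof=np.zeros(len(t))
    for k in np.arange(-20,21,2)/1000:
        P=np.c_[np.array([x,y])+k*u+t[:,None]*v,np.full(len(t),.018)]
        q=proj(c,P).astype(np.float32); prof+=cv2.remap(sat,q[:,0],q[:,1],cv2.INTER_LINEAR).ravel()
    b=np.median(np.r_[prof[:16],prof[-16:]]); p=prof-b; print(round((p>p.max()/2).sum()*.5,1), round(p.sum()/p.max()*.5,1))
```

```text
seats [[0.584, 0.337, 0.046], [0.585, 0.243, 0.046], [0.586, 0.14, 0.046], [0.586, 0.042, 0.046]]
ribs dir [[[0.608, 0.338, 0.046], [0.559, 0.336, 0.046]]]
tray [[0.385 0.239 0.03 ]]
23.0 22.4
23.0 22.5
28.0 26.2
22.5 21.6
```

jog_arm --deltas '[[[0,-0.02,0.014,7],[0,-0.02,0.014,7],[0,-0.02,0.014,7],[0,-0.02,0.014,7],[0,-0.02,0.014,7]]]'

```text
clock: 0.57
ee_pos: [0.2403, 0.3935, 0.3015]
ee_rot: [-0.0, -0.082, 0.997, -0.0]
ft_force: [0.4, -0.0, 0.5]
opening: 0.999
grasp_force: 0.0
```

jog_arm --deltas '[[[0.01,-0.02,0,7],[0.01,-0.02,0,7],[0.01,-0.02,0,7],[0.01,-0.02,0,7],[0.01,-0.02,0,7]]]'

```text
clock: 0.98
ee_pos: [0.2907, 0.2935, 0.3012]
ee_rot: [-0.0, -0.378, 0.926, -0.0]
ft_force: [0.1, -0.7, 0.1]
opening: 0.999
grasp_force: 0.0
```

jog_arm --deltas '[[[0.018,-0.005,0,7],[0.018,-0.005,0,7],[0.018,-0.005,0,7],[0.018,-0.005,0,7],[0.018,-0.005,0,7]]]'

```text
clock: 1.4
ee_pos: [0.3813, 0.2691, 0.3011]
ee_rot: [-0.0, -0.639, 0.769, 0.0]
ft_force: [1.2, -0.6, -0.0]
opening: 1.001
grasp_force: 0.0
```

jog_arm --deltas '[[[0.018,-0.005,0,7],[0.018,-0.005,0,7],[0.018,-0.005,0,7],[0.018,-0.005,0,7],[0.018,-0.005,0,7]]]'

```text
clock: 1.82
ee_pos: [0.4713, 0.2442, 0.301]
ee_rot: [0.0, 0.841, -0.542, -0.0]
ft_force: [-0.1, 0.5, 0.3]
opening: 0.999
grasp_force: 0.0
```

jog_arm --deltas '[[[0.018,-0.005,0,7],[0.018,-0.005,0,7],[0.018,-0.005,0,7],[0.018,-0.005,0,7],[0.018,-0.005,0,7]]]'

```text
clock: 2.23
ee_pos: [0.5612, 0.2192, 0.3008]
ee_rot: [0.0, 0.965, -0.264, -0.0]
ft_force: [-0.6, 0.6, -0.5]
opening: 0.995
grasp_force: 0.0
```

jog_arm --deltas '[[[0.018,-0.005,0,6.2],[0.018,-0.005,0,6.2],[0.018,-0.005,0,6.2],[0.016,-0.005,0,6.2],[0,0,0,6.2]]]'

```text
clock: 2.65
ee_pos: [0.6329, 0.1981, 0.2998]
ee_rot: [0.0, 1.0, 0.002, -0.0]
ft_force: [-1.0, -0.0, 0.1]
opening: 0.999
grasp_force: 0.0
```

Run:
```python
from h import *
c=snap("wrist","w1"); cv2.imwrite("pics/w1b.png",cv2.resize(cv2.convertScaleAbs(c["image"],alpha=1.3),(800,600),interpolation=cv2.INTER_CUBIC)); print(c["eye"],robot.observe()["q"])
```

```text
[0.71825584 0.19924583 0.44236035] [ 1.93472251e-01  5.19937490e-01  2.78655893e-01  1.33087827e+00
 -1.14441619e-04 -2.95620135e+00]
```

View pics/w1b.png

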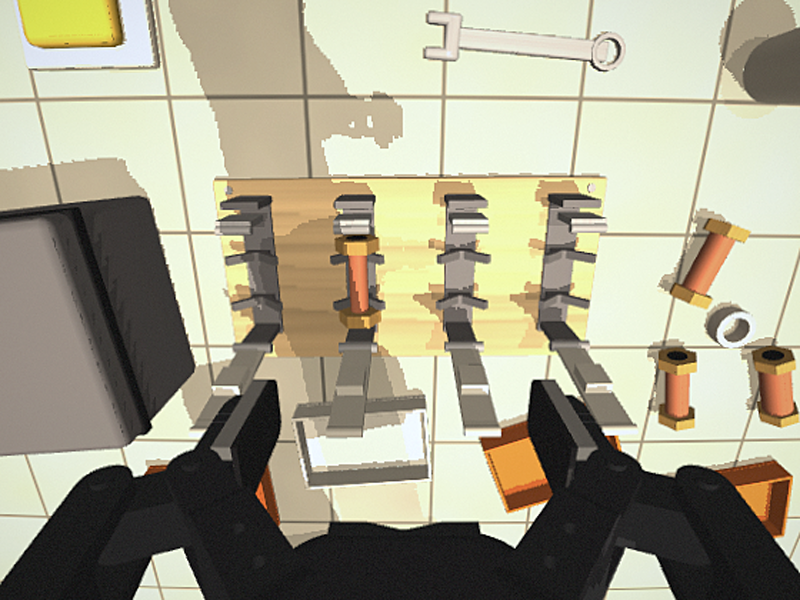

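The picture shows the four clips with the straps upright on the near side (bottom). The thin coupler is at about (358,283) in the second clip, the white tray at (362,440). I'll zoom in to pick the rib tips.

Run:
```python
from h import *
im=load("w1")["image"][115:255,147:427]
im=cv2.resize(im,(798,399),interpolation=cv2.INTER_CUBIC)
for x in range(0,798,50): cv2.line(im,(x,0),(x,6),(0,0,255),1)
for y in range(0,399,50): cv2.line(im,(0,y),(6,y),(0,0,255),1)
cv2.imwrite("pics/w1c.png",cv2.convertScaleAbs(im,alpha=1.3))
```

```text
(no output)
```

View pics/w1c.png

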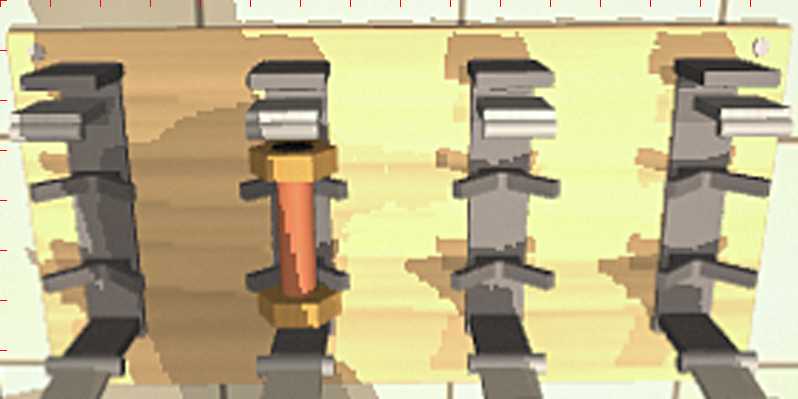

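Run:
```python
from h import *
c=load("w1")
T=np.array([[34,193],[134,187],[46,283],[143,279],[243,190],[345,188],[249,282],[346,282],[457,190],[556,188],[457,281],[552,280],[666,188],[768,187],[658,281],[755,280]])/2.85+[147,115]
W=ray(c,T,.046).reshape(4,4,3)
for w in W:
    m=w.mean(0); d=(w[0]+w[1]-w[2]-w[3])/2; print(m.round(4),"rib sep",np.linalg.norm(d).round(4),"ang",np.degrees(np.arctan2(d[1],d[0])).round(1),"widths",np.linalg.norm(w[0]-w[1]).round(4),np.linalg.norm(w[2]-w[3]).round(4), "wang",np.degrees(np.arctan2(*(w[0]-w[1])[:2])).round(1))
print("board corners",ray(c,np.array([[10,30],[790,28]])/2.85+[147,115],.016).round(4))
print("tray",ray(c,np.array([[300,408],[424,398],[429,478],[308,486]])/1.4286,.03).round(3), ray(c,np.array([[300,408],[424,398],[429,478],[308,486]])/1.4286,.03).mean(0))
# thin nut centres outer
print("thin",ray(c,np.array([[294,155],[300,310]])/2.85+[147,115],.05).round(4))
```

```text
[0.5893 0.3394 0.046 ] rib sep 0.0455 ang 0.2 widths 0.0475 0.0476 wang -3.6
[0.5896 0.2409 0.046 ] rib sep 0.0464 ang 0.3 widths 0.0476 0.0469 wang -1.3
[0.5902 0.1413 0.046 ] rib sep 0.0457 ang 1.6 widths 0.0462 0.046 wang -1.4
[0.5909 0.0427 0.046 ] rib sep 0.0466 ang 1.0 widths 0.0482 0.0475 wang -0.9
board corners [[0.6826 0.3771 0.016 ]
 [0.6849 0.006  0.016 ]]
tray [[0.44  0.311 0.03 ]
 [0.453 0.175 0.03 ]
 [0.344 0.167 0.03 ]
 [0.332 0.31  0.03 ]] [0.3922548  0.24086174 0.03      ]
thin [[0.6298 0.2401 0.05  ]
 [0.5534 0.2396 0.05  ]]
```

jog_arm --deltas '[[[-0.022,0.021,0,0.2],[-0.0205,0.021,-0.02,0],[0,0,-0.035,0],[0,0,-0.035,0],[0,0,-0.035,0]]]' --gripper 0.06

```text
clock: 3.12
ee_pos: [0.5873, 0.2424, 0.1755]
ee_rot: [-0.0, 1.0, 0.002, 0.001]
ft_force: [-1.1, -0.9, 0.1]
opening: 0.705
grasp_force: 0.0
```

jog_arm --deltas '[[[0,0,-0.035,0],[0,0,-0.025,0],[0,0,-0.02,0],[0,0,-0.015,0],[0,0,0,0]]]'

```text
clock: 3.53
ee_pos: [0.5848, 0.2409, 0.0774]
ee_rot: [0.001, 1.0, 0.001, -0.003]
ft_force: [-1.1, -0.1, 0.6]
opening: 0.706
grasp_force: 0.0
```

Run:
```python
from h import *
c=snap("wrist","w2"); print(robot.observe()["ee_pos"])
im=c["image"]; cv2.imwrite("pics/w2b.png",cv2.convertScaleAbs(im,alpha=1.3))
```

```text
[0.58607889 0.24125049 0.07942741]
```

View pics/w2b.png

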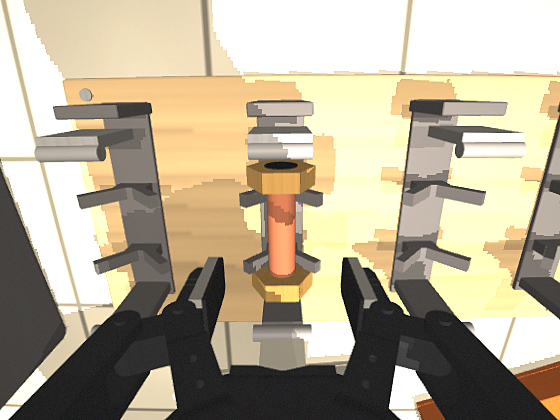

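Run:
```python
from h import *
c=load("w2")
print(ray(c,[[281,193],[281,269]],.056).round(4))
T=np.array([[242,199],[321,199],[245,265],[319,265], [80,199],[162,189],[96,265],[170,256],[402,190],[484,198],[399,257],[469,265]])
W=ray(c,T,.046).reshape(3,4,3)
for w in W: print(w.mean(0).round(4), (w[0]+w[1]-w[2]-w[3]).round(4)/2,np.linalg.norm(w[0]-w[1]).round(4))
```

```text
[[0.6198 0.2422 0.056 ]
 [0.5713 0.2422 0.056 ]]
[0.5905 0.2418 0.046 ] [0.0448  0.00035 0.     ] 0.0469
[0.5935 0.3377 0.046 ] [ 4.49e-02 -5.00e-05  0.00e+00] 0.051
[0.5935 0.1442 0.046 ] [0.0454  0.00225 0.     ] 0.051
```

jog_arm --deltas '[[[0.004,0,-0.01,0],[0,0,-0.015,0],[0,0,-0.015,0],[0,0,-0.014,0],[0,0,0,0]]]'

```text
clock: 4.0
ee_pos: [0.5913, 0.2413, 0.0256]
ee_rot: [0.0, 1.0, 0.002, -0.001]
ft_force: [-0.8, 0.3, -0.5]
opening: 0.7
grasp_force: 0.0
```

jog_arm --deltas '[[[0,0,0,0],[0,0,0,0],[0,0,0,0],[0,0,0,0],[0,0,0,0]]]' --gripper 0.0 --squeeze 60

```text
clock: 4.42
ee_pos: [0.5933, 0.2418, 0.0289]
ee_rot: [-0.0, 1.0, 0.002, 0.001]
ft_force: [-0.6, -0.1, 6.1]
opening: 0.185
grasp_force: 58.6
```

jog_arm --deltas '[[[0,0,0,0],[0,0,0,0],[0,0,0,0],[0,0,0,0],[0,0,0,0]]]'

```text
clock: 4.83
ee_pos: [0.5933, 0.2417, 0.0289]
ee_rot: [-0.0, 1.0, 0.002, 0.001]
ft_force: [-0.2, -0.2, 6.0]
opening: 0.186
grasp_force: 58.6
```

jog_arm --deltas '[[[0,0,0.01,0],[0,0,0.015,0],[0,0,0.025,0],[0,0,0.03,0],[0,0,0.03,0]]]'

```text
clock: 5.25
ee_pos: [0.5911, 0.2414, 0.1382]
ee_rot: [0.0, 1.0, 0.002, -0.001]
ft_force: [-0.2, -0.5, -1.6]
opening: 0.182
grasp_force: 58.7
```

jog_arm --deltas '[[[0,0,0.03,0],[0,0,0.03,0],[0,0,0.03,0],[0,0,0.02,0],[0,0,0,0]]]'

```text
clock: 5.67
ee_pos: [0.5943, 0.2423, 0.2532]
ee_rot: [-0.001, 1.0, 0.002, 0.004]
ft_force: [1.4, 0.2, -0.9]
opening: 0.184
grasp_force: 58.7
```

Run:
```python
from h import *
c=snap("wrist","w3"); o=robot.observe();print(o["ee_pos"],o["ft_force"],o["opening"])
im=c["image"]; cv2.imwrite("pics/w3b.png",cv2.convertScaleAbs(im,alpha=1.3))
```

```text
[0.59333652 0.24203001 0.25023649] [-0.01157358 -0.23462788 -1.81888845] 0.18161631040512885
```

View pics/w3b.png

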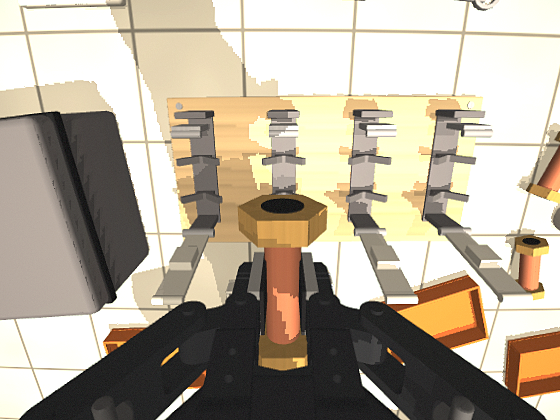

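The thin coupler is held between the fingers, with its nut at (282,218), and clear of the clip. Next, over to the tray.

jog_arm --deltas '[[[-0.02,0,0,-7.1],[-0.02,0,0,-7.1],[-0.02,0,0,-7.1],[-0.02,0,0,-7.1],[-0.02,0,0,-7.1]]]'

```text
clock: 6.13
ee_pos: [0.4898, 0.2411, 0.2451]
ee_rot: [0.001, 0.952, -0.306, -0.002]
ft_force: [0.2, -0.3, -0.8]
opening: 0.181
grasp_force: 58.7
```

jog_arm --deltas '[[[-0.02,0,0,-7.1],[-0.02,0,0,-7.1],[-0.02,0,0,-7.1],[-0.02,0,0,-7.1],[-0.02,0,0,-7.1]]]'

```text
clock: 6.55
ee_pos: [0.3897, 0.241, 0.2454]
ee_rot: [0.001, 0.814, -0.581, -0.001]
ft_force: [-0.7, 0.3, -1.5]
opening: 0.185
grasp_force: 58.7
```

jog_arm --deltas '[[[-0.003,0,-0.03,-7.1],[0,0,-0.03,-7.1],[0,0,-0.03,0],[0,0,-0.03,0],[0,0,-0.03,0]]]'

```text
clock: 6.97
ee_pos: [0.3873, 0.2409, 0.0948]
ee_rot: [0.001, 0.738, -0.675, -0.001]
ft_force: [1.3, -0.4, -2.7]
opening: 0.189
grasp_force: 41.9
```

jog_arm --deltas '[[[0,0,-0.025,0],[0,0,0,0],[0,0,0,0],[0,0,0,0],[0,0,0,0]]]'

```text
clock: 7.38
ee_pos: [0.3901, 0.242, 0.0736]
ee_rot: [-0.001, 0.738, -0.675, 0.0]
ft_force: [0.1, 1.0, -2.0]
opening: 0.179
grasp_force: 60.7
```

Run:
```python
from h import *
for n in ("wrist","top"):
    c=snap(n,n+"4"); 
o=robot.observe();print(o["ee_pos"],o["ft_force"],o["opening"])
a=load("wrist4")["image"];b=load("top4")["image"][200:300,130:263]
cv2.imwrite("pics/w4b.png",cv2.convertScaleAbs(np.hstack([cv2.resize(a,(400,300)),cv2.resize(b,(400,300))]),alpha=1.4))
```

```text
[0.39027936 0.24210847 0.0737159 ] [ 0.08846737  0.02978707 -1.60918589] 0.18319908177308863
```

View pics/w4b.png

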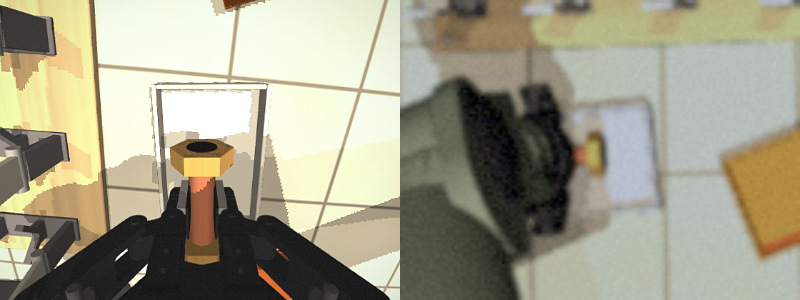

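Run:
```python
from h import *
c=load("wrist4"); print(ray(c,np.array([[154,150],[265,150],[151,86],[268,86]])*1.4,.03).round(3))
```

```text
[[0.435 0.23  0.03 ]
 [0.335 0.221 0.03 ]
 [0.439 0.174 0.03 ]
 [0.343 0.166 0.03 ]]
```

jog_arm --deltas '[[[-0.005,0.002,-0.02,0],[0,0,-0.02,0],[0,0,-0.008,0],[0,0,-0.004,0],[0,0,0,0]]]'

```text
clock: 7.9
ee_pos: [0.3841, 0.2435, 0.0202]
ee_rot: [0.0, 0.738, -0.675, -0.0]
ft_force: [-0.9, -0.3, -1.5]
opening: 0.181
grasp_force: 60.9
```

jog_arm --deltas '[[[0,0,-0.002,0],[0,0,-0.002,0],[0,0,0,0]]]'

```text
clock: 8.15
ee_pos: [0.3846, 0.2438, 0.0167]
ee_rot: [-0.0, 0.738, -0.675, 0.0]
ft_force: [0.3, -0.5, -1.5]
opening: 0.184
grasp_force: 60.9
```

jog_arm --deltas '[[[0,0,-0.002,0],[0,0,-0.002,0],[0,0,0,0]]]'

```text
clock: 8.4
ee_pos: [0.3847, 0.2438, 0.0132]
ee_rot: [-0.001, 0.738, -0.675, 0.0]
ft_force: [-2.6, -1.6, 8.8]
opening: 0.184
grasp_force: 62.2
```

jog_arm --deltas '[[[0,0,-0.002,0],[0,0,0,0],[0,0,0,0]]]'

```text
clock: 8.65
ee_pos: [0.3847, 0.2439, 0.013]
ee_rot: [-0.001, 0.738, -0.675, 0.001]
ft_force: [-7.7, -4.0, 33.7]
opening: 0.184
grasp_force: 65.1
```

jog_arm --deltas '[[[0,0,0.0025,0],[0,0,0,0]]]'

```text
clock: 8.82
ee_pos: [0.3848, 0.2439, 0.0136]
ee_rot: [-0.001, 0.738, -0.675, 0.0]
ft_force: [-0.6, 0.5, -1.3]
opening: 0.182
grasp_force: 61.0
```

jog_arm --deltas '[[[0,0,0,0],[0,0,0,0],[0,0,0,0],[0,0,0,0],[0,0,0,0]]]' --gripper 0.042

```text
clock: 9.23
ee_pos: [0.384, 0.2435, 0.0125]
ee_rot: [0.0, 0.738, -0.675, -0.0]
ft_force: [0.6, -0.7, -1.3]
opening: 0.489
grasp_force: 0.0
```

jog_arm --deltas '[[[0,0,0.02,0],[0,0,0.03,0],[0,0,0.03,0],[0,0,0.04,0],[0,0,0.04,0]]]'

```text
clock: 9.65
ee_pos: [0.3831, 0.2432, 0.1738]
ee_rot: [0.001, 0.738, -0.675, -0.0]
ft_force: [0.9, -0.0, 0.8]
opening: 0.491
grasp_force: 0.0
```

jog_arm --deltas '[[[0,0,0.04,0],[0,0,0.03,0],[0,0,0.02,0],[0,0,0,0],[0,0,0,0]]]'

```text
clock: 10.07
ee_pos: [0.3847, 0.2439, 0.2635]
ee_rot: [-0.001, 0.738, -0.675, 0.0]
ft_force: [0.0, -0.2, -0.9]
opening: 0.494
grasp_force: 0.0
```

Run:
```python
from h import *
for n in ("wrist","side"): c=snap(n,n+"5"); 
o=robot.observe();print(o["ee_pos"],o["q"])
a=load("wrist5")["image"];b=load("side5")["image"]
cv2.imwrite("pics/w5b.png",cv2.convertScaleAbs(np.hstack([cv2.resize(a,(400,300)),cv2.resize(b,(400,300))]),alpha=1.4))
```

```text
[0.38336008 0.2432747  0.26150222] [ 4.02649624e-01  1.28713951e-01 -3.70782107e-01  1.07338818e+00
 -1.13913492e-05 -1.25641433e+00]
```

View pics/w5b.png

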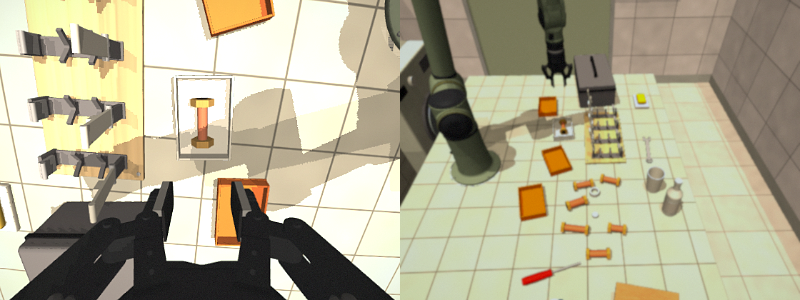

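The thin coupler now lies inside the white tray, at (202,122) in the left half. Next is coupler A at about (0.601, -0.107).

jog_arm --deltas '[[[0.02,-0.032,0,6],[0.02,-0.032,0,6],[0.02,-0.032,0,6],[0.02,-0.032,0,6],[0.02,-0.032,0,6]]]'

```text
clock: 10.58
ee_pos: [0.4831, 0.083, 0.2608]
ee_rot: [0.001, 0.888, -0.46, -0.002]
ft_force: [0.9, 0.1, 0.2]
opening: 0.492
grasp_force: 0.0
```

jog_arm --deltas '[[[0.02,-0.032,0,6],[0.02,-0.032,0,6],[0.02,-0.032,0,6],[0.02,-0.032,0,6],[0.02,-0.032,0,6]]]' --gripper 0.06

```text
clock: 11.0
ee_pos: [0.5832, -0.077, 0.2603]
ee_rot: [-0.0, 0.977, -0.215, -0.002]
ft_force: [0.5, 1.0, -0.5]
opening: 0.702
grasp_force: 0.0
```

jog_arm --deltas '[[[0.018,-0.03,-0.02,7],[0,0,-0.02,0.5],[0,0,-0.02,0],[0,0,0,0],[0,0,0,0]]]'

```text
clock: 11.42
ee_pos: [0.5996, -0.105, 0.2]
ee_rot: [-0.0, 0.988, -0.153, -0.003]
ft_force: [-0.3, -0.0, 0.1]
opening: 0.701
grasp_force: 0.0
```

```bash
cat >> h.py <<'E'
def couplers(c,area=250,z=.018,smin=110):
    # orange/brass blobs: tube + two nuts, per blob: centre, length, tube axis from nut centroids
    hsv=cv2.cvtColor(c["image"],cv2.COLOR_BGR2HSV)
    m=cv2.inRange(hsv,(3,smin,60),(26,255,255)); m=cv2.morphologyEx(m,cv2.MORPH_OPEN,np.ones((3,3)))
    n,l,s,ce=cv2.connectedComponentsWithStats(m); out=[]
    for i in range(1,n):
        x,y,w,h,a=s[i]
        if a<area or x<=0 or y<=0 or x+w>=560 or y+h>=420: continue
        ys,xs=np.nonzero(l==i); r=cv2.minAreaRect(np.c_[xs,ys].astype(np.float32))
        if max(r[1])/min(r[1])<1.5: continue
        bx=ray(c,cv2.boxPoints(r),z); e1=bx[1]-bx[0]; e2=bx[2]-bx[1]
        d,o=(e1,e2) if np.linalg.norm(e1)>np.linalg.norm(e2) else (e2,e1)
        tub=np.c_[xs,ys][hsv[ys,xs,0]<16]   # copper only
        tc=ray(c,tub.mean(0),z)[0] if len(tub) else None
        ang=(np.degrees(np.arctan2(d[1],d[0]))+90)%180-90
        print("px",np.round(r[0]),"ctr",ray(c,r[0],z)[0].round(4),"tube",tc.round(4) if tc is not None else None,"L",np.linalg.norm(d).round(4),"W",np.linalg.norm(o).round(4),"ang",round(ang,1))
E
python3 - <<'E'
from h import *
c=snap("wrist","w6"); o=robot.observe();print(o["ee_pos"],o["ee_rot"],o["q"][5]); couplers(c)
c=snap("top","top6"); couplers(c,100)
E
```

```text
[ 0.60079812 -0.10504853  0.20189723] [-1.84601242e-04  9.88211172e-01 -1.53091513e-01 -1.27861916e-03] -3.128270758091553
px [506.  98.] ctr [ 0.6129 -0.3464  0.018 ] tube [ 0.6118 -0.3459  0.018 ] L 0.0739 W 0.0455 ang -9.8
px [135. 223.] ctr [0.6026 0.0725 0.018 ] tube [0.6668 0.0103 0.018 ] L 0.1864 W 0.1147 ang -8.5
px [286. 176.] ctr [ 0.6021 -0.1098  0.018 ] tube [ 0.6011 -0.1091  0.018 ] L 0.0914 W 0.0404 ang -16.2
px [ 48. 183.] ctr [0.6757 0.1437 0.018 ] tube [0.6768 0.1426 0.018 ] L 0.0386 W 0.0111 ang -88.5
px [512. 235.] ctr [ 0.453  -0.3419  0.018 ] tube [ 0.4491 -0.3407  0.018 ] L 0.1171 W 0.0466 ang -9.1
px [332. 258.] ctr [ 0.489  -0.1318  0.018 ] tube [ 0.4847 -0.1302  0.018 ] L 0.0976 W 0.0405 ang 13.3
px [413. 259.] ctr [ 0.4586 -0.2237  0.018 ] tube [ 0.4497 -0.2276  0.018 ] L 0.1093 W 0.0402 ang 20.2
px [ 55. 316.] ctr [0.515  0.2356 0.018 ] tube [0.5235 0.2006 0.018 ] L 0.08 W 0.0327 ang -89.8
px [261. 340.] ctr [ 0.398 -0.01   0.018] tube [ 0.393  -0.0056  0.018 ] L 0.1268 W 0.1073 ang 82.8
px [394. 168.] ctr [ 0.6122 -0.342   0.018 ] tube [ 0.6137 -0.3415  0.018 ] L 0.0669 W 0.0322 ang -8.4
px [428. 193.] ctr [ 0.5374 -0.4375  0.018 ] tube [ 0.538  -0.4372  0.018 ] L 0.0807 W 0.032 ang -0.4
px [394. 223.] ctr [ 0.4547 -0.3382  0.018 ] tube [ 0.4543 -0.3368  0.018 ] L 0.0973 W 0.0318 ang -5.9
px [352. 223.] ctr [ 0.458  -0.2188  0.018 ] tube [ 0.4571 -0.2208  0.018 ] L 0.0808 W 0.0314 ang 18.1
px [185. 254.] ctr [0.3818 0.2535 0.018 ] tube [0.3822 0.2565 0.018 ] L 0.0841 W 0.0291 ang -82.5
px [244. 259.] ctr [0.3653 0.0862 0.018 ] tube [0.3648 0.0813 0.018 ] L 0.0804 W 0.044 ang -18.5
```

```bash
cat >> h.py <<'E'
def tube(c,x,y,ang,zc=.018,r=.012,L=.06):
    # copper/brass changes along the tube's top line -> axial middle; lateral middle from saturation
    a=np.radians(ang);u=np.array([np.cos(a),np.sin(a)]);v=np.array([-u[1],u[0]])
    hsv=cv2.cvtColor(c["image"],cv2.COLOR_BGR2HSV).astype(np.float32)
    t=np.arange(-60,60.5,.5)/1000
    H=[]
    for k in (-.006,-.003,0,.003,.006):
        P=np.c_[np.array([x,y])+t[:,None]*u+k*v,np.full(len(t),zc+r-.001)]
        q=proj(c,P).astype(np.float32); H.append(cv2.remap(hsv[...,0],q[:,0],q[:,1],cv2.INTER_LINEAR).ravel())
    H=np.median(H,0); i=len(t)//2
    cop=H<14.5
    lo=i
    while lo>0 and cop[lo]: lo-=1
    hi=i
    while hi<len(t)-1 and cop[hi]: hi+=1
    P=np.r_[np.array([x,y])+t[lo]*u,zc+r-.001]; Q=np.r_[np.array([x,y])+t[hi]*u,zc+r-.001]
    px=proj(c,[P,Q]); e=np.array(c["eye"])[:2]
    # the end farther towards the camera is hidden by its nut's upper edge
    sE=(e-[x,y])@u
    zz=[zc+.019 if sE<-.03 else zc+r, zc+.019 if sE>.03 else zc+r]
    A=ray(c,px[0],zz[0])[0];B=ray(c,px[1],zz[1])[0]
    print("ends",lo,hi,"mid",((A+B)/2).round(4),"len",np.linalg.norm((B-A)[:2]).round(4),"ang",np.degrees(np.arctan2(*(B-A)[1::-1])).round(1), "H0",H[i],"Hn",H[lo-8],H[hi+8])
    return (A+B)/2
E
python3 - <<'E'
from h import *
c=load("w6"); tube(c,.602,-.1098,-16.2)
E
```

```text
ends 60 179 mid [ 0.6026 -0.1099  0.0335] len 0.0605 ang -16.1 H0 11.624023 Hn 19.0 23.989258
```

jog_arm --deltas '[[[0.002,-0.005,-0.03,1],[0,0,-0.04,0],[0,0,-0.04,0],[0,0,-0.04,0],[0,0,-0.02,0]]]'

```text
clock: 11.93
ee_pos: [0.6029, -0.1063, 0.0299]
ee_rot: [0.001, 0.989, -0.147, -0.002]
ft_force: [-0.8, 0.3, -0.3]
opening: 0.698
grasp_force: 0.0
```

jog_arm --deltas '[[[0,0,-0.012,0],[0,0,-0.009,0],[0,0,0,0]]]'

```text
clock: 12.18
ee_pos: [0.6048, -0.1071, 0.0116]
ee_rot: [0.001, 0.989, -0.147, -0.0]
ft_force: [-1.1, 0.2, 0.8]
opening: 0.703
grasp_force: 0.0
```

jog_arm --deltas '[[[0,0,0,0],[0,0,0,0],[0,0,0,0],[0,0,0,0],[0,0,0,0]]]' --gripper 0.0 --squeeze 70

```text
clock: 12.6
ee_pos: [0.6061, -0.1081, 0.0141]
ee_rot: [0.002, 0.989, -0.147, 0.002]
ft_force: [-0.6, -1.0, 6.7]
opening: 0.247
grasp_force: 68.4
```

jog_arm --deltas '[[[0,0,0,0],[0,0,0,0],[0,0,0.01,0],[0,0,0.02,0],[0,0,0.03,0]]]'

```text
clock: 13.02
ee_pos: [0.6024, -0.1067, 0.071]
ee_rot: [0.001, 0.989, -0.147, -0.002]
ft_force: [0.7, 0.3, -1.2]
opening: 0.249
grasp_force: 68.7
```

jog_arm --deltas '[[[0,0,0.04,0],[0,0,0.04,0],[0,0,0.04,0],[0,0,0.03,0],[0,0,0,0]]]'

```text
clock: 13.43
ee_pos: [0.6082, -0.1083, 0.2309]
ee_rot: [0.002, 0.989, -0.147, 0.006]
ft_force: [0.8, 0.6, -1.0]
opening: 0.25
grasp_force: 68.7
```

Run:
```python
from h import *
c=snap("wrist","w7"); o=robot.observe();print(o["ee_pos"],o["ee_rot"],o["ft_force"],o["opening"])
for dz in (.009,.012): tube(c,o["ee_pos"][0],o["ee_pos"][1],-16.5,zc=o["ee_pos"][2]+dz)
```

```text
[ 0.60696725 -0.10798164  0.22734113] [ 0.00187769  0.98909013 -0.14723449  0.0043807 ] [-0.82610797  0.75356354 -0.88388981] 0.24630038989134756
ends 60 173 mid [ 0.6075 -0.1081  0.2518] len 0.0592 ang -16.5 H0 9.0 Hn 17.535156 17.929688
ends 66 175 mid [ 0.6094 -0.1087  0.2548] len 0.0573 ang -16.5 H0 9.0 Hn 17.53125 17.731445
```

jog_arm --deltas '[[[-0.004,0.035,0,5],[-0.004,0.035,0,5],[-0.004,0.035,0,5],[-0.002,0.03,0,2.2],[-0.001,0.016,0,0]]]'

```text
clock: 13.9
ee_pos: [0.5914, 0.0722, 0.2209]
ee_rot: [0.011, 1.0, -0.016, -0.002]
ft_force: [0.7, 0.1, -1.4]
opening: 0.249
grasp_force: 68.9
```

jog_arm --deltas '[[[0,0,0,0],[0,0,0,0],[0,0,0,0],[0,0,0,0]]]'

```text
clock: 14.23
ee_pos: [0.5931, 0.067, 0.2214]
ee_rot: [0.011, 1.0, -0.019, -0.001]
ft_force: [-0.5, -0.9, -1.5]
opening: 0.249
grasp_force: 68.9
```

Run:
```python
from h import *
o=robot.observe();print(o["ee_pos"],o["ee_rot"]);c=snap("wrist","w8"); o=robot.observe();print(o["ee_pos"],o["ee_rot"],o["q"][5])
for dz in (.007,.009): tube(c,o["ee_pos"][0],o["ee_pos"][1],0.3,zc=o["ee_pos"][2]+dz)
im=c["image"]; q=proj(c,[[.591,.043,.046]])[0]; print(q)
# mark the predicted seat and rib tips
for x in(-.027,-.019,.019,.027):
  for y in(-.025,.025):
    p=proj(c,[[.591+x,.043+y,.046]])[0]; cv2.circle(im,(int(p[0]*16),int(p[1]*16)),20,(0,0,255),-1,shift=4)
x0,y0=int(q[0])-100,int(q[1])-75
cv2.imwrite("pics/w8c.png",cv2.convertScaleAbs(cv2.resize(im[max(y0,0):y0+150,x0:x0+200],(800,600),interpolation=cv2.INTER_CUBIC),alpha=1.3))
```

```text
[0.59308833 0.06701327 0.22138284] [ 1.14756714e-02  9.99743824e-01 -1.94976475e-02 -6.61608210e-04]
[0.59321147 0.06690456 0.22148745] [ 1.14328647e-02  9.99741070e-01 -1.96669592e-02 -5.41903103e-04] -3.101834570103141
ends 60 172 mid [0.5936 0.0669 0.244 ] len 0.0589 ang 0.3 H0 9.0 Hn 17.381836 17.65625
ends 64 174 mid [0.5951 0.0669 0.246 ] len 0.0579 ang 0.3 H0 9.105469 Hn 17.448242 17.822266
[301.52190856 182.83502724]
```

View pics/w8c.png

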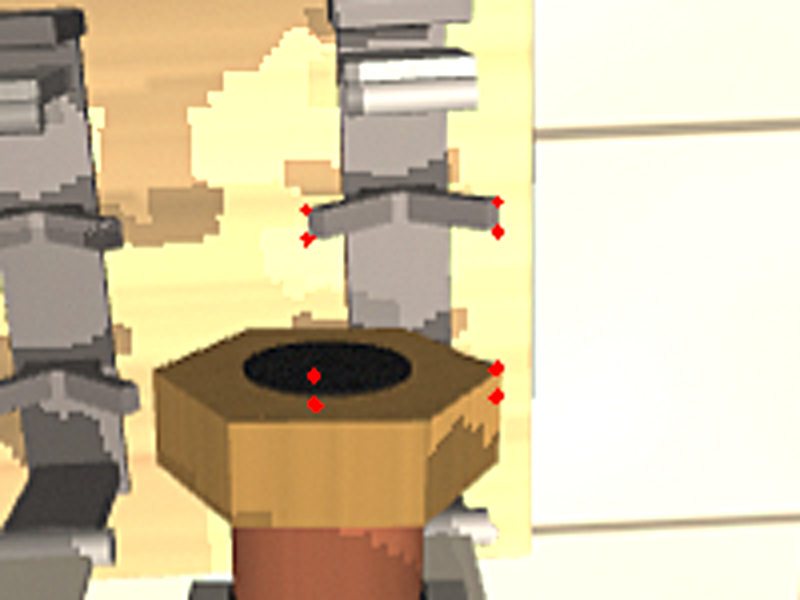

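Ribs of the right-most clip match the predicted seat (0.591, 0.043): red marks fall on the rib tips at (307,210) and (497,202). The arm has stopped 24 mm off in y with a slight tilt, close to joint 6's limit. I'll correct in small steps.

jog_arm --deltas '[[[0,-0.008,0,0],[0,-0.008,0,0],[0,-0.008,0,0],[0,0,0,0]]]'

```text
clock: 14.62
ee_pos: [0.5934, 0.0423, 0.2218]
ee_rot: [0.012, 1.0, -0.021, -0.0]
ft_force: [0.2, -0.2, -1.9]
opening: 0.246
grasp_force: 69.0
```

Run:
```python
from h import *
o=robot.observe();print(o["ee_pos"],o["ee_rot"],o["q"])
```

```text
[0.59337239 0.04230711 0.22180208] [ 1.18449300e-02  9.99716966e-01 -2.06306250e-02 -2.51818050e-04] [-0.04068474  0.41710157 -0.08231506  1.07140826 -0.02369575 -3.14100998]
```

jog_arm --deltas '[[[0,0.03,0,0],[0,0.03,0,0],[0,0.025,0,0],[0,0.015,0,0],[0,0,0,0]]]'

```text
clock: 15.03
ee_pos: [0.5931, 0.1472, 0.2218]
ee_rot: [0.011, 1.0, -0.017, -0.0]
ft_force: [-0.1, -0.4, -1.7]
opening: 0.248
grasp_force: 69.0
```

jog_arm --deltas '[[[0,0,0,1],[0,0,0,1],[0,0,0,0.5],[0,0,0,0]]]'

```text
clock: 15.37
ee_pos: [0.5934, 0.1435, 0.2218]
ee_rot: [0.012, 1.0, 0.002, -0.0]
ft_force: [0.3, -0.2, -1.7]
opening: 0.252
grasp_force: 69.0
```

Run:
```python
from h import *
o=robot.observe();print(o["ee_pos"],o["ee_rot"],o["q"])
```

```text
[0.59336381 0.1435202  0.22182418] [ 1.15964449e-02  9.99930125e-01  2.29467767e-03 -4.02214298e-05] [ 0.12797534  0.44856547 -0.03312456  1.09209392 -0.02300036 -3.01817262]
```

jog_arm --deltas '[[[-0.003,-0.0015,-0.035,0],[0,0,-0.04,0],[0,0,-0.035,0],[0,0,-0.03,0],[0,0,-0.02,0]]]'

```text
clock: 15.78
ee_pos: [0.5884, 0.142, 0.0586]
ee_rot: [0.012, 1.0, 0.002, -0.002]
ft_force: [0.1, 0.1, -1.3]
opening: 0.244
grasp_force: 69.0
```

jog_arm --deltas '[[[0,0,-0.01,0],[0,0,-0.004,0],[0,0,0,0],[0,0,0,0]]]'

```text
clock: 16.12
ee_pos: [0.5914, 0.143, 0.0491]
ee_rot: [0.011, 1.0, 0.003, 0.001]
ft_force: [0.5, -0.0, -0.5]
opening: 0.245
grasp_force: 69.1
```

Run:
```python
from h import *
c=snap("wrist","w9");o=robot.observe();print(o["ee_pos"],o["ee_rot"],o["ft_force"])
for dz in (.006,.008): tube(c,o["ee_pos"][0],o["ee_pos"][1],0.3,zc=o["ee_pos"][2]+dz)
```

```text
[0.59163533 0.14318206 0.04942572] [0.01131604 0.99993155 0.0026591  0.00133038] [ 0.58843228 -0.45407415 -0.4821782 ]
ends 58 171 mid [0.5912 0.1433 0.0709] len 0.0594 ang 0.5 H0 9.0 Hn 17.482422 17.648438
ends 62 173 mid [0.5927 0.1433 0.0729] len 0.0584 ang 0.5 H0 9.78125 Hn 17.470703 17.625
```

jog_arm --deltas '[[[-0.001,-0.001,-0.003,0],[0,0,-0.003,0],[0,0,0,0]]]'

```text
clock: 16.42
ee_pos: [0.5892, 0.1421, 0.0419]
ee_rot: [0.011, 1.0, 0.003, 0.0]
ft_force: [-0.1, -0.4, -1.4]
opening: 0.248
grasp_force: 69.2
```

jog_arm --deltas '[[[0,0,-0.003,0],[0,0,0,0],[0,0,0,0]]]'

```text
clock: 16.67
ee_pos: [0.5893, 0.1422, 0.0387]
ee_rot: [0.012, 1.0, 0.003, 0.0]
ft_force: [-0.3, 1.0, -1.2]
opening: 0.249
grasp_force: 69.4
```

jog_arm --deltas '[[[0,0,-0.003,0],[0,0,0,0],[0,0,0,0]]]'

```text
clock: 16.92
ee_pos: [0.5896, 0.1417, 0.0379]
ee_rot: [0.012, 1.0, 0.003, 0.001]
ft_force: [-5.6, -2.6, 13.1]
opening: 0.251
grasp_force: 70.8
```

jog_arm --deltas '[[[0,0,0.001,0],[0,0,0,0],[0,0,0,0],[0,0,0,0],[0,0,0,0]]]' --gripper 0.05

```text
clock: 17.33
ee_pos: [0.5891, 0.1422, 0.0365]
ee_rot: [0.011, 1.0, 0.003, -0.0]
ft_force: [-0.5, 0.1, -0.1]
opening: 0.583
grasp_force: 0.0
```

jog_arm --deltas '[[[0,0,0,0],[0,0,0.02,0],[0,0,0.03,0],[0,0,0.035,0],[0,0,0.035,0]]]'

```text
clock: 17.75
ee_pos: [0.5884, 0.1421, 0.1573]
ee_rot: [0.012, 1.0, 0.003, -0.001]
ft_force: [1.0, 0.0, -0.2]
opening: 0.584
grasp_force: 0.0
```

jog_arm --deltas '[[[0,0,0.03,0],[0,0,0.02,0],[0,0,0,0],[0,0,0,0]]]' --gripper 0.0

```text
clock: 18.08
ee_pos: [0.5901, 0.1423, 0.208]
ee_rot: [0.011, 1.0, 0.003, 0.001]
ft_force: [0.7, -0.3, -0.8]
opening: 0.019
grasp_force: 0.0
```

Run:
```python
from h import *
c=snap("wrist","w10");o=robot.observe();print(o["ee_pos"],o["ee_rot"],o["ft_force"])
tube(c,.59,.142,0.3,zc=.042); tube(c,.59,.142,0.3,zc=.046)
for x in (-.0565,.027,-.027): print(proj(c,[[.5905+x,.142,.046]]))
im=c["image"]; q=proj(c,[[.575,.142,.046]])[0]; x0,y0=int(q[0])-100,max(int(q[1])-75,0); print(x0,y0)
cv2.imwrite("pics/w10c.png",cv2.convertScaleAbs(cv2.resize(im[y0:y0+150,x0:x0+200],(800,600),interpolation=cv2.INTER_CUBIC),alpha=1.3))
```

```text
[0.58911266 0.14214301 0.20645671] [ 1.14640773e-02  9.99930469e-01  2.76159300e-03 -7.14082882e-05] [-0.57716679 -0.94758323 -0.70297544]
ends 53 172 mid [0.5872 0.142  0.0575] len 0.0607 ang 0.4 H0 10.25 Hn 23.4375 24.0
ends 57 173 mid [0.5885 0.1421 0.0615] len 0.0592 ang 0.4 H0 10.0 Hn 23.710938 24.0
[[279.42141995 235.80866865]]
[[279.56279518 159.42155482]]
[[279.46743214 210.2780912 ]]
179 124
```

View pics/w10c.png

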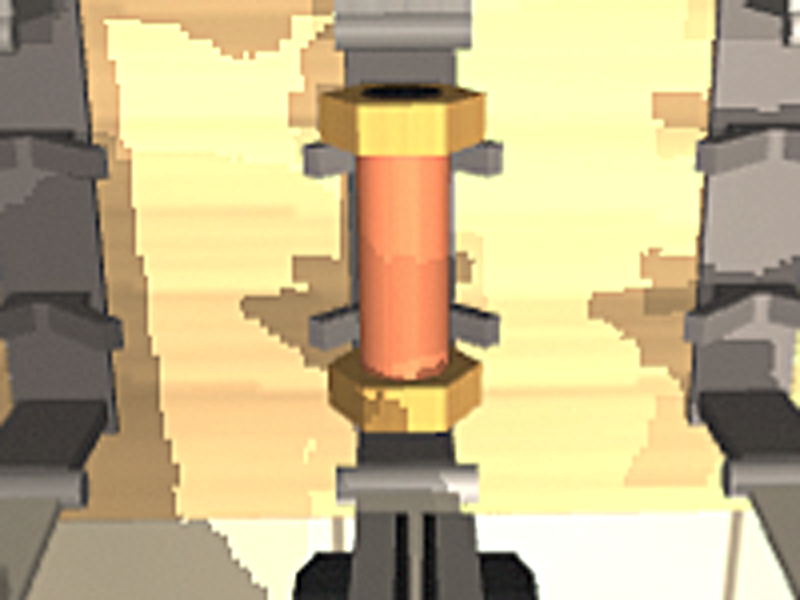

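The coupler sits with both nuts outside the ribs: nuts at (402,115) and (405,385), rib tips at (310,155)–(500,155) and (315,328)–(497,325). Next I'll close that clip's strap with the shut fingers.

jog_arm --deltas '[[[-0.035,0,0,0],[-0.035,0,0,0],[-0.03,0,0,0],[0,0,-0.025,0],[0,0,-0.025,0]]]'

```text
clock: 18.55
ee_pos: [0.4876, 0.1423, 0.1561]
ee_rot: [0.011, 1.0, 0.003, 0.0]
ft_force: [0.8, 0.5, -0.3]
opening: -0.002
grasp_force: 0.0
```

jog_arm --deltas '[[[0,0,-0.01,0],[0,0,0,0],[0.01,0,0,0],[0.011,0,0,0],[0,0,0,0]]]'

```text
clock: 18.97
ee_pos: [0.5139, 0.1422, 0.1479]
ee_rot: [0.011, 1.0, 0.002, 0.002]
ft_force: [1.0, -0.0, 0.0]
opening: -0.003
grasp_force: 0.1
```

jog_arm --deltas '[[[0.01,0,0,0],[0.01,0,-0.001,0],[0.01,0,-0.002,0],[0.01,0,-0.004,0],[0.01,0,-0.005,0]]]'

```text
clock: 19.38
ee_pos: [0.5618, 0.1422, 0.1349]
ee_rot: [0.011, 1.0, 0.003, 0.001]
ft_force: [-0.4, -0.2, 0.4]
opening: 0.002
grasp_force: 0.4
```

jog_arm --deltas '[[[0.009,0,-0.006,0],[0.009,0,-0.007,0],[0.008,0,-0.009,0],[0.007,0,-0.009,0],[0.006,0,-0.009,0]]]'

```text
clock: 19.8
ee_pos: [0.5994, 0.142, 0.0932]
ee_rot: [0.012, 1.0, 0.003, -0.001]
ft_force: [-1.1, -0.5, 0.5]
opening: -0.002
grasp_force: 0.5
```

jog_arm --deltas '[[[0.005,0,-0.008,0],[0.004,0,-0.006,0],[0.003,0,-0.003,0],[0,0,0,0],[0,0,0,0]]]'

```text
clock: 20.22
ee_pos: [0.6115, 0.1422, 0.0775]
ee_rot: [0.012, 1.0, 0.003, 0.0]
ft_force: [-0.1, -0.1, -0.6]
opening: -0.004
grasp_force: 0.0
```

jog_arm --deltas '[[[0.004,0,-0.003,0],[0,0,-0.002,0],[0,0,0,0]]]'

```text
clock: 20.47
ee_pos: [0.616, 0.1422, 0.0727]
ee_rot: [0.011, 1.0, 0.003, 0.001]
ft_force: [-0.9, -0.5, 0.7]
opening: 0.0
grasp_force: 0.1
```

jog_arm --deltas '[[[0,0,-0.002,0],[0,0,0,0],[0,0,0,0]]]'

```text
clock: 20.72
ee_pos: [0.616, 0.1422, 0.0711]
ee_rot: [0.011, 1.0, 0.003, 0.001]
ft_force: [1.6, 0.7, 1.5]
opening: -0.002
grasp_force: 0.7
```

jog_arm --deltas '[[[0,0,-0.001,0],[0,0,0,0],[0,0,0,0]]]'

```text
clock: 20.97
ee_pos: [0.616, 0.1422, 0.0704]
ee_rot: [0.011, 1.0, 0.003, 0.001]
ft_force: [1.2, 0.4, 4.8]
opening: -0.003
grasp_force: 2.0
```

jog_arm --deltas '[[[0,0,-0.001,0],[0,0,0,0],[0,0,0,0]]]'

```text
clock: 21.22
ee_pos: [0.616, 0.1423, 0.0697]
ee_rot: [0.011, 1.0, 0.003, 0.001]
ft_force: [1.7, 0.1, 6.2]
opening: 0.001
grasp_force: 3.4
```

jog_arm --deltas '[[[0,0,-0.001,0],[0,0,0,0],[0,0,0,0]]]'

```text
clock: 21.47
ee_pos: [0.6161, 0.1422, 0.069]
ee_rot: [0.011, 1.0, 0.003, 0.001]
ft_force: [-0.0, 0.2, 9.0]
opening: 0.005
grasp_force: 4.6
```

jog_arm --deltas '[[[0,0,-0.001,0],[0,0,0,0],[0,0,0,0]]]'

```text
clock: 21.72
ee_pos: [0.6161, 0.1423, 0.0684]
ee_rot: [0.011, 1.0, 0.003, 0.001]
ft_force: [-0.1, -0.6, 11.3]
opening: 0.002
grasp_force: 5.7
```

jog_arm --deltas '[[[0,0,-0.002,0],[0,0,0,0],[0,0,0.01,0],[0,0,0.03,0],[0,0,0.04,0]]]'

```text
clock: 22.13
ee_pos: [0.6114, 0.1416, 0.1416]
ee_rot: [0.012, 1.0, 0.003, -0.005]
ft_force: [0.8, 0.5, 0.4]
opening: 0.0
grasp_force: 0.0
```

jog_arm --deltas '[[[0,0,0.04,0],[0,0,0.035,0],[0,0,0,0],[0,0,0,0]]]'

```text
clock: 22.47
ee_pos: [0.6161, 0.1423, 0.2218]
ee_rot: [0.011, 1.0, 0.003, 0.002]
ft_force: [-0.9, 0.9, -0.9]
opening: 0.003
grasp_force: 0.0
```

Run:
```python
from h import *
c=snap("wrist","w11");o=robot.observe();print(o["ee_pos"],o["q"][5])
# strap end shut would lie at x=.5345+.112, z .071; look at brightness along clip 2 and open clip 3
g=cv2.cvtColor(c["image"],cv2.COLOR_BGR2HSV)
for y in (.142,.043):
  for x in (.56,.58,.60,.62,.636): 
    q=proj(c,[[x,y,.071]])[0].astype(int); print(y,x,q,g[q[1],q[0]])
im=c["image"]; q=proj(c,[[.575,.12,.046]])[0]; x0,y0=int(q[0])-100,max(int(q[1])-75,0)
cv2.imwrite("pics/w11c.png",cv2.convertScaleAbs(cv2.resize(im[y0:y0+150,x0:x0+200],(800,600),interpolation=cv2.INTER_CUBIC),alpha=1.3))
c=snap("side","side11"); g=cv2.cvtColor(c["image"],cv2.COLOR_BGR2HSV)
```

```text
[0.61478772 0.14211651 0.21958032] -3.025834444319563
0.142 0.56 [279 240] [109  21 207]
0.142 0.58 [279 222] [108  21 208]
0.142 0.6 [279 204] [ 56   9 197]
0.142 0.62 [279 185] [108  22 208]
0.142 0.636 [279 169] [110  22 210]
0.043 0.56 [372 239] [ 29  85 189]
0.043 0.58 [374 222] [ 0 15 85]
0.043 0.6 [376 204] [ 15 121 162]
0.043 0.62 [378 185] [ 25  44 111]
0.043 0.636 [380 169] [ 36  74 202]
```

The strap reads flat and white over the tube (V about 208 all along), so it's latched. Next is coupler B, the one that was knocked aside, at about (0.489, -0.132).

jog_arm --deltas '[[[-0.005,-0.012,0,-7],[-0.005,-0.012,0,-7],[-0.005,-0.012,0,-7],[-0.005,-0.012,0,-7],[-0.005,-0.012,0,-7]]]' --gripper 0.06

```text
clock: 22.98
ee_pos: [0.5882, 0.0816, 0.217]
ee_rot: [0.012, 0.954, -0.301, -0.006]
ft_force: [-0.6, -0.4, 0.2]
opening: 0.699
grasp_force: 0.0
```

jog_arm --deltas '[[[-0.005,-0.012,0,-7],[-0.005,-0.012,0,-7],[-0.005,-0.012,0,-7],[-0.005,-0.012,0,-7],[-0.005,-0.012,0,-7]]]'

```text
clock: 23.4
ee_pos: [0.5631, 0.0217, 0.2171]
ee_rot: [0.011, 0.819, -0.574, -0.009]
ft_force: [-0.8, -0.1, 0.2]
opening: 0.706
grasp_force: 0.0
```

jog_arm --deltas '[[[-0.005,-0.012,0,-7],[-0.005,-0.012,0,-7],[-0.005,-0.012,0,-7],[-0.005,-0.012,0,-7],[-0.005,-0.012,0,-7]]]'

```text
clock: 23.82
ee_pos: [0.5382, -0.0381, 0.2172]
ee_rot: [-0.009, -0.608, 0.793, 0.011]
ft_force: [0.4, 0.0, 0.4]
opening: 0.7
grasp_force: 0.0
```

jog_arm --deltas '[[[-0.006,-0.012,0,-7],[-0.006,-0.012,0,-7],[-0.006,-0.012,0,-7],[-0.006,-0.012,0,-7],[-0.006,-0.012,0,-7]]]'

```text
clock: 24.23
ee_pos: [0.5082, -0.0978, 0.2173]
ee_rot: [-0.006, -0.342, 0.94, 0.012]
ft_force: [1.1, 0.7, 1.2]
opening: 0.703
grasp_force: 0.0
```

jog_arm --deltas '[[[-0.006,-0.012,0,-7],[-0.006,-0.012,0,-7],[-0.006,-0.01,0,-7],[0,0,0,-6],[0,0,0,0]]]'

```text
clock: 24.65
ee_pos: [0.4904, -0.1317, 0.2176]
ee_rot: [-0.003, -0.114, 0.993, 0.013]
ft_force: [0.1, 0.2, 0.5]
opening: 0.7
grasp_force: 0.0
```

Run:
```python
from h import *
c=snap("wrist","w12"); o=robot.observe();print(o["ee_pos"],o["ee_rot"],o["q"]); couplers(c)
```

```text
[ 0.49073977 -0.13151736  0.21784392] [-0.00304098 -0.11663341  0.9930916   0.01250908] [-0.41835317  0.27116685 -0.30579726  1.01182698  0.0184163  -0.6523373 ]
px [445.  92.] ctr [0.3601 0.0223 0.018 ] tube [0.3593 0.0091 0.018 ] L 0.1688 W 0.1076 ang -69.3
px [ 94. 101.] ctr [ 0.4541 -0.3393  0.018 ] tube [ 0.4559 -0.3414  0.018 ] L 0.1104 W 0.0409 ang -9.6
px [201. 130.] ctr [ 0.4592 -0.2244  0.018 ] tube [ 0.4596 -0.2243  0.018 ] L 0.0886 W 0.0409 ang 21.2
px [279. 174.] ctr [ 0.4879 -0.131   0.018 ] tube [ 0.4896 -0.1311  0.018 ] L 0.0908 W 0.0406 ang 10.9
px [ 85. 235.] ctr [ 0.6129 -0.3441  0.018 ] tube [ 0.6212 -0.3472  0.018 ] L 0.0908 W 0.0412 ang -9.6
px [430. 238.] ctr [0.5254 0.0704 0.018 ] tube [0.5215 0.0517 0.018 ] L 0.1706 W 0.0881 ang -70.9
px [477. 277.] ctr [0.565  0.1552 0.018 ] tube [0.5778 0.1633 0.018 ] L 0.0475 W 0.0216 ang 61.2
px [462. 313.] ctr [0.6224 0.1601 0.018 ] tube [0.6213 0.1608 0.018 ] L 0.0395 W 0.0212 ang 17.4
```

Run:
```python
from h import *
c=load("w12"); tube(c,.488,-.131,12); tube(c,.459,-.2243,21)
# tube widths: B against the suspected thick one
hsv=cv2.cvtColor(c["image"],cv2.COLOR_BGR2HSV)
for x,y,a,z in ((.488,-.131,12,.018),(.459,-.2243,21,.018)):
    a=np.radians(a);v=np.array([-np.sin(a),np.cos(a)]);t=np.arange(-30,30.2,.2)/1000
    q=proj(c,np.c_[np.array([x,y])+t[:,None]*v,np.full(len(t),z)]).astype(np.float32)
    S=cv2.remap(hsv[...,1].astype(np.float32),q[:,0],q[:,1],cv2.INTER_LINEAR).ravel(); k=t[S>95]; print("width",(len(k)*.2),"centre off",k.mean().round(4))
```

```text
ends 60 180 mid [ 0.4872 -0.1312  0.0335] len 0.0609 ang 12.1 H0 9.21875 Hn 23.410156 22.24121
ends 61 183 mid [ 0.4598 -0.2237  0.03  ] len 0.0608 ang 21.0 H0 12.0 Hn 23.5625 22.925781
width 23.8 centre off -0.0002
width 30.200000000000003 centre off -0.0
```

B measures 23.8 mm wide and 60.9 mm long, so it fits. Its neighbour at px (201,130) measures 30.2 mm, so that's the thick one and stays. Grasping B.

jog_arm --deltas '[[[-0.0035,0,-0.035,-1.3],[0,0,-0.04,0],[0,0,-0.04,0],[0,0,-0.04,0],[0,0,-0.025,0]]]'

```text
clock: 25.12
ee_pos: [0.4858, -0.1301, 0.0355]
ee_rot: [-0.004, -0.106, 0.994, 0.013]
ft_force: [0.3, -0.4, 0.1]
opening: 0.702
grasp_force: 0.0
```

jog_arm --deltas '[[[0,0,-0.015,0],[0,0,-0.01,0],[0,0,0,0]]]'

```text
clock: 25.37
ee_pos: [0.4867, -0.1306, 0.0122]
ee_rot: [-0.003, -0.106, 0.994, 0.013]
ft_force: [-0.2, -0.1, -0.8]
opening: 0.704
grasp_force: 0.0
```

jog_arm --deltas '[[[0,0,0,0],[0,0,0,0],[0,0,0,0],[0,0,0,0],[0,0,0,0]]]' --gripper 0.0 --squeeze 70

```text
clock: 25.78
ee_pos: [0.4899, -0.1321, 0.0164]
ee_rot: [0.0, -0.105, 0.994, 0.011]
ft_force: [-0.2, 0.1, 6.8]
opening: 0.244
grasp_force: 68.4
```

jog_arm --deltas '[[[0,0,0,0],[0,0,0,0],[0,0,0.01,0],[0,0,0.02,0],[0,0,0.03,0]]]'

```text
clock: 26.2
ee_pos: [0.4869, -0.1311, 0.0745]
ee_rot: [-0.003, -0.105, 0.994, 0.012]
ft_force: [0.3, 0.4, -2.8]
opening: 0.245
grasp_force: 68.9
```

jog_arm --deltas '[[[0,0,0.04,0],[0,0,0.04,0],[0,0,0.04,0],[0,0,0.035,0],[0,0,0,0]]]'

```text
clock: 26.62
ee_pos: [0.4924, -0.1334, 0.2383]
ee_rot: [0.005, -0.105, 0.994, 0.008]
ft_force: [1.4, -1.0, -1.4]
opening: 0.246
grasp_force: 68.9
```

jog_arm --deltas '[[[0.004,0.015,0,7],[0.004,0.015,0,7],[0.004,0.015,0,7],[0.004,0.015,0,7],[0.004,0.015,0,7]]]'

```text
clock: 27.03
ee_pos: [0.5084, -0.0562, 0.2302]
ee_rot: [-0.005, -0.402, 0.916, 0.01]
ft_force: [-0.9, -0.2, -1.6]
opening: 0.247
grasp_force: 69.0
```

jog_arm --deltas '[[[0.004,0.015,0,7],[0.004,0.015,0,7],[0.004,0.015,0,7],[0.004,0.015,0,7],[0.004,0.015,0,7]]]'

```text
clock: 27.45
ee_pos: [0.5284, 0.0189, 0.2301]
ee_rot: [-0.008, -0.658, 0.753, 0.009]
ft_force: [0.1, 0.6, -2.2]
opening: 0.243
grasp_force: 69.0
```

jog_arm --deltas '[[[0.004,0.016,0,7],[0.004,0.016,0,7],[0.004,0.016,0,7],[0.004,0.016,0,7],[0.004,0.016,0,7]]]'

```text
clock: 27.87
ee_pos: [0.5484, 0.0989, 0.2301]
ee_rot: [0.01, 0.854, -0.52, -0.006]
ft_force: [-0.8, -0.9, -2.2]
opening: 0.245
grasp_force: 68.9
```

jog_arm --deltas '[[[0.004,0.016,0,7],[0.004,0.016,0,7],[0.004,0.016,0,7],[0.004,0.016,0,7],[0.004,0.016,0,7]]]'

```text
clock: 28.28
ee_pos: [0.5684, 0.1788, 0.23]
ee_rot: [0.011, 0.971, -0.239, -0.003]
ft_force: [0.2, -0.1, -1.6]
opening: 0.247
grasp_force: 68.9
```

jog_arm --deltas '[[[0.005,0.016,0,7],[0.005,0.016,0,7],[0.005,0.015,0,7],[0.005,0.015,0,7],[0,0,0,0]]]'

```text
clock: 28.7
ee_pos: [0.5889, 0.2426, 0.2298]
ee_rot: [0.011, 1.0, 0.003, 0.0]
ft_force: [0.7, -0.1, -2.0]
opening: 0.244
grasp_force: 68.9
```

jog_arm --deltas '[[[0,0,0,0],[0,0,0,0],[0,0,0,0]]]'

```text
clock: 28.95
ee_pos: [0.5884, 0.2393, 0.2299]
ee_rot: [0.012, 1.0, -0.001, -0.0]
ft_force: [0.0, -0.0, -1.8]
opening: 0.248
grasp_force: 68.9
```

Run:
```python
from h import *
c=snap("wrist","w13");o=robot.observe();p=o["ee_pos"];print(p,o["ee_rot"],o["q"][5],o["opening"])
for dz in (.003,.005,.007): tube(c,p[0],p[1],0.3,zc=p[2]+dz)
```

```text
[0.5884833  0.2393068  0.22992347] [ 1.16108148e-02  9.99932309e-01 -7.20556688e-04 -2.19018221e-04] -2.859296985569746 0.24174683349205192
ends 69 184 mid [0.5938 0.2395 0.2484] len 0.06 ang 0.5 H0 9.0 Hn 17.8125 17.1875
ends 73 185 mid [0.5951 0.2395 0.2504] len 0.0585 ang 0.5 H0 9.0 Hn 17.5 17.199219
ends 76 187 mid [0.5963 0.2395 0.2524] len 0.058 ang 0.5 H0 9.875 Hn 17.753906 17.125
```

jog_arm --deltas '[[[-0.0035,0.002,-0.035,0.3],[0,0,-0.04,0],[0,0,-0.04,0],[0,0,-0.035,0],[0,0,-0.02,0]]]'

```text
clock: 29.42
ee_pos: [0.5825, 0.2406, 0.0557]
ee_rot: [0.012, 1.0, 0.002, -0.003]
ft_force: [-0.6, -0.4, -1.2]
opening: 0.246
grasp_force: 68.9
```

jog_arm --deltas '[[[0,0,-0.01,0],[0,0,0,0],[0,0,0,0],[0,0,0,0],[0,0,0,0]]]'

```text
clock: 29.83
ee_pos: [0.587, 0.2426, 0.0521]
ee_rot: [0.011, 1.0, 0.003, 0.002]
ft_force: [0.2, 0.1, -1.9]
opening: 0.243
grasp_force: 68.9
```

Run:
```python
from h import *
c=snap("wrist","w14");o=robot.observe();p=o["ee_pos"];print(p,o["ee_rot"],o["ft_force"])
tube(c,p[0]+.005,p[1],0.3,zc=p[2]+.003)
```

```text
[0.58678405 0.24256821 0.05190365] [0.01097327 0.99993471 0.00268945 0.00170919] [-0.24609489 -0.25308811 -1.39745854]
ends 59 174 mid [0.5921 0.2427 0.0704] len 0.0599 ang 0.5 H0 9.0 Hn 17.70996 17.65625
```

jog_arm --deltas '[[[-0.001,-0.001,-0.004,0],[0,0,-0.004,0],[0,0,-0.002,0],[0,0,0,0]]]'

```text
clock: 30.22
ee_pos: [0.5844, 0.2414, 0.0405]
ee_rot: [0.011, 1.0, 0.003, 0.0]
ft_force: [-1.9, -0.2, 3.8]
opening: 0.241
grasp_force: 69.7
```

jog_arm --deltas '[[[0,0,-0.002,0],[0,0,0,0],[0,0,0,0]]]'

```text
clock: 30.47
ee_pos: [0.5845, 0.2415, 0.0403]
ee_rot: [0.011, 1.0, 0.003, 0.001]
ft_force: [-5.1, -1.2, 16.3]
opening: 0.249
grasp_force: 70.9
```

jog_arm --deltas '[[[0,0,-0.002,0],[0,0,0,0],[0,0,0,0]]]'

```text
clock: 30.72
ee_pos: [0.5846, 0.2416, 0.0401]
ee_rot: [0.011, 1.0, 0.003, 0.001]
ft_force: [-9.4, -2.0, 27.0]
opening: 0.243
grasp_force: 72.1
```

jog_arm --deltas '[[[0,0,0.003,0],[0,0,0,0]]]'

```text
clock: 30.88
ee_pos: [0.5849, 0.2415, 0.0404]
ee_rot: [0.011, 1.0, 0.003, 0.001]
ft_force: [-3.9, -0.4, 13.1]
opening: 0.242
grasp_force: 70.3
```

jog_arm --deltas '[[[0,0,0,0],[0,0,0,0],[0,0,0,0],[0,0,0,0],[0,0,0,0]]]' --gripper 0.05

```text
clock: 31.3
ee_pos: [0.584, 0.2411, 0.0382]
ee_rot: [0.012, 1.0, 0.003, -0.0]
ft_force: [-0.8, -0.5, -0.3]
opening: 0.586
grasp_force: 0.0
```

jog_arm --deltas '[[[0,0,0.02,0],[0,0,0.03,0],[0,0,0.035,0],[0,0,0.035,0],[0,0,0.03,0]]]'

```text
clock: 31.72
ee_pos: [0.5844, 0.2412, 0.1908]
ee_rot: [0.011, 1.0, 0.003, 0.0]
ft_force: [0.5, -0.3, 0.1]
opening: 0.583
grasp_force: 0.0
```

jog_arm --deltas '[[[0,0,0.018,0],[0,0,0,0],[0,0,0,0],[0,0,0,0]]]' --gripper 0.0

```text
clock: 32.05
ee_pos: [0.5836, 0.2409, 0.2055]
ee_rot: [0.012, 1.0, 0.003, -0.001]
ft_force: [-0.6, 0.1, 0.1]
opening: 0.024
grasp_force: 0.0
```

Run:
```python
from h import *
c=snap("wrist","w15");o=robot.observe();print(o["ee_pos"],o["ee_rot"],o["ft_force"])
tube(c,.59,.241,0.3,zc=.042)
im=c["image"]; q=proj(c,[[.575,.241,.046]])[0]; x0,y0=int(q[0])-100,max(int(q[1])-75,0)
cv2.imwrite("pics/w15c.png",cv2.convertScaleAbs(cv2.resize(im[y0:y0+150,x0:x0+200],(800,600),interpolation=cv2.INTER_CUBIC),alpha=1.3))
```

```text
[0.58325505 0.24084763 0.20497321] [ 0.01186665  0.99992473  0.00275989 -0.00145177] [-0.32238948  0.13006224 -0.46639416]
ends 56 175 mid [0.5886 0.2411 0.0575] len 0.0605 ang 0.4 H0 12.0 Hn 21.65625 25.0
```

The coupler's middle reads x = 0.5886 with length 60.5 mm at seat height, so it's seated. Closing strap 1 with the same path.

jog_arm --deltas '[[[-0.032,0,0,0],[-0.032,0,0,0],[-0.03,0,0,0],[0,0,-0.025,0],[0,0,-0.025,0]]]'

```text
clock: 32.52
ee_pos: [0.4888, 0.2414, 0.1563]
ee_rot: [0.011, 1.0, 0.003, 0.0]
ft_force: [1.4, -0.5, -0.6]
opening: -0.003
grasp_force: 0.0
```

jog_arm --deltas '[[[0,0,-0.009,0],[0,0,0,0],[0.01,0,0,0],[0.011,0,0,0],[0,0,0,0]]]'

```text
clock: 32.93
ee_pos: [0.5148, 0.2414, 0.149]
ee_rot: [0.011, 1.0, 0.002, 0.002]
ft_force: [0.6, -0.5, 0.1]
opening: -0.0
grasp_force: 0.1
```

jog_arm --deltas '[[[0.01,0,0,0],[0.01,0,-0.001,0],[0.01,0,-0.002,0],[0.01,0,-0.004,0],[0.01,0,-0.005,0]]]'

```text
clock: 33.35
ee_pos: [0.5628, 0.2412, 0.1358]
ee_rot: [0.011, 1.0, 0.003, 0.0]
ft_force: [0.4, 0.5, 0.6]
opening: -0.002
grasp_force: 0.4
```

jog_arm --deltas '[[[0.009,0,-0.006,0],[0.009,0,-0.007,0],[0.008,0,-0.009,0],[0.007,0,-0.009,0],[0.006,0,-0.009,0]]]'

```text
clock: 33.77
ee_pos: [0.6005, 0.2409, 0.0942]
ee_rot: [0.012, 1.0, 0.003, -0.001]
ft_force: [-1.7, -0.2, 0.7]
opening: 0.003
grasp_force: 0.5
```

jog_arm --deltas '[[[0.007,0,-0.008,0],[0.006,0,-0.006,0],[0.004,0,-0.003,0],[0,0,0,0],[0,0,0,0]]]'

```text
clock: 34.18
ee_pos: [0.6178, 0.2411, 0.0785]
ee_rot: [0.012, 1.0, 0.003, 0.0]
ft_force: [-0.4, -0.3, 0.2]
opening: -0.0
grasp_force: 0.0
```

jog_arm --deltas '[[[0,0,-0.003,0],[0,0,-0.003,0],[0,0,-0.002,0],[0,0,-0.001,0],[0,0,-0.001,0]]]'

```text
clock: 34.6
ee_pos: [0.6181, 0.2414, 0.0695]
ee_rot: [0.011, 1.0, 0.003, 0.001]
ft_force: [0.2, -0.1, 6.6]
opening: 0.001
grasp_force: 3.5
```

jog_arm --deltas '[[[0,0,-0.001,0],[0,0,-0.001,0],[0,0,-0.001,0],[0,0,-0.001,0],[0,0,0,0]]]'

```text
clock: 35.02
ee_pos: [0.6182, 0.2414, 0.0673]
ee_rot: [0.011, 1.0, 0.003, 0.001]
ft_force: [-2.8, -1.5, 15.2]
opening: -0.0
grasp_force: 7.4
```

jog_arm --deltas '[[[0,0,-0.001,0],[0,0,0,0],[0,0,0.01,0],[0,0,0.03,0],[0,0,0.04,0]]]'

```text
clock: 35.43
ee_pos: [0.6139, 0.2403, 0.1408]
ee_rot: [0.013, 1.0, 0.003, -0.004]
ft_force: [0.3, 0.2, 0.2]
opening: 0.003
grasp_force: 0.0
```

jog_arm --deltas '[[[0,0,0.04,0],[0,0,0.035,0],[0,0,0,0],[0,0,0,0]]]'

```text
clock: 35.77
ee_pos: [0.6184, 0.2416, 0.2213]
ee_rot: [0.011, 1.0, 0.003, 0.002]
ft_force: [-0.2, 0.4, -0.5]
opening: -0.0
grasp_force: 0.0
```

Run:
```python
from h import *
c=snap("wrist","w16");o=robot.observe();print(o["ee_pos"],o["q"][5])
g=cv2.cvtColor(c["image"],cv2.COLOR_BGR2HSV)
for y in (.241,.142):
  for x in (.56,.58,.60,.62,.636): 
    q=proj(c,[[x,y,.071]])[0].astype(int); print(y,x,q,g[q[1],q[0]])
```

```text
[0.61708025 0.24119386 0.21891192] -2.8757695688824314
0.241 0.56 [279 242] [106  18 218]
0.241 0.58 [280 225] [108  18 218]
0.241 0.6 [280 206] [ 53  11 211]
0.241 0.62 [280 187] [107  19 218]
0.241 0.636 [280 171] [112  14 204]
0.142 0.56 [373 242] [107  19 218]
0.142 0.58 [375 224] [108  18 218]
0.142 0.6 [377 206] [107  19 218]
0.142 0.62 [379 187] [107  19 219]
0.142 0.636 [380 171] [108  20 221]
```

Both straps are shut. Next is coupler C at about (0.538, -0.438), bound for the free clip at y = 0.043, reached with yaw near -360°.

jog_arm --deltas '[[[-0.003,-0.026,0,-7],[-0.003,-0.026,0,-7],[-0.003,-0.026,0,-7],[-0.003,-0.026,0,-7],[-0.003,-0.026,0,-7]]]' --gripper 0.06

```text
clock: 36.23
ee_pos: [0.6002, 0.1101, 0.2159]
ee_rot: [0.012, 0.954, -0.301, -0.006]
ft_force: [-0.2, 0.6, 0.3]
opening: 0.696
grasp_force: 0.0
```

jog_arm --deltas '[[[-0.003,-0.026,0,-7],[-0.003,-0.026,0,-7],[-0.003,-0.026,0,-7],[-0.003,-0.026,0,-7],[-0.003,-0.026,0,-7]]]'

```text
clock: 36.65
ee_pos: [0.5852, -0.0197, 0.2161]
ee_rot: [0.01, 0.819, -0.574, -0.009]
ft_force: [-0.0, -0.3, 0.6]
opening: 0.699
grasp_force: 0.0
```

jog_arm --deltas '[[[-0.003,-0.026,0,-7],[-0.003,-0.026,0,-7],[-0.003,-0.026,0,-7],[-0.003,-0.026,0,-7],[-0.003,-0.026,0,-7]]]'

```text
clock: 37.07
ee_pos: [0.5704, -0.1494, 0.2161]
ee_rot: [-0.008, -0.609, 0.793, 0.011]
ft_force: [0.3, -0.2, -0.3]
opening: 0.704
grasp_force: 0.0
```

jog_arm --deltas '[[[-0.003,-0.026,0,-7],[-0.003,-0.026,0,-7],[-0.003,-0.026,0,-7],[-0.003,-0.026,0,-7],[-0.003,-0.026,0,-7]]]'

```text
clock: 37.48
ee_pos: [0.5555, -0.2791, 0.2159]
ee_rot: [-0.005, -0.342, 0.94, 0.013]
ft_force: [0.5, 0.5, 0.4]
opening: 0.698
grasp_force: 0.0
```

jog_arm --deltas '[[[-0.003,-0.026,0,-7],[-0.003,-0.026,0,-7],[-0.003,-0.026,0,-7],[-0.003,-0.026,0,-7],[-0.003,-0.026,0,-7]]]'

```text
clock: 37.9
ee_pos: [0.5408, -0.4089, 0.2157]
ee_rot: [-0.002, -0.043, 0.999, 0.013]
ft_force: [-0.4, 0.1, -0.4]
opening: 0.706
grasp_force: 0.0
```

jog_arm --deltas '[[[-0.003,-0.026,0,-6],[0,-0.004,0,0],[0,0,0,0],[0,0,0,0]]]'

```text
clock: 38.23
ee_pos: [0.5385, -0.4377, 0.2165]
ee_rot: [-0.001, 0.006, 1.0, 0.013]
ft_force: [-0.3, -0.2, 0.4]
opening: 0.702
grasp_force: 0.0
```

Run:
```python
from h import *
c=snap("wrist","w17"); o=robot.observe();print(o["ee_pos"],o["ee_rot"],o["q"]); couplers(c)
tube(c,.538,-.438,-1)
```

```text
[ 0.53883143 -0.43726087  0.21712879] [-8.90339825e-04  5.20204930e-03  9.99903626e-01  1.28407699e-02] [-0.79537324  0.62689867  0.25299876  1.21639795  0.01680699 -0.78513212]
px [369.  95.] ctr [ 0.4522 -0.3391  0.018 ] tube [ 0.4529 -0.3394  0.018 ] L 0.1072 W 0.0405 ang -9.0
px [473. 102.] ctr [ 0.4592 -0.2243  0.018 ] tube [ 0.4615 -0.222   0.018 ] L 0.0934 W 0.0426 ang 20.7
px [274. 176.] ctr [ 0.5383 -0.4412  0.018 ] tube [ 0.5406 -0.441   0.018 ] L 0.0913 W 0.0404 ang -0.0
px [354. 234.] ctr [ 0.6124 -0.3454  0.018 ] tube [ 0.6179 -0.3452  0.018 ] L 0.0767 W 0.0405 ang -11.9
ends 62 182 mid [ 0.5382 -0.438   0.0335] len 0.061 ang -0.9 H0 9.027344 Hn 18.9375 22.125
```

jog_arm --deltas '[[[-0.003,-0.0035,-0.035,0],[0,0,-0.04,0],[0,0,-0.04,0],[0,0,-0.04,0],[0,0,-0.025,0]]]'

```text
clock: 38.7
ee_pos: [0.5348, -0.4385, 0.0344]
ee_rot: [-0.002, 0.005, 1.0, 0.014]
ft_force: [-0.7, 0.2, -0.1]
opening: 0.699
grasp_force: 0.0
```

jog_arm --deltas '[[[0,0,-0.015,0],[0,0,-0.009,0],[0,0,0,0],[0,0,0,0]]]'

```text
clock: 39.03
ee_pos: [0.5367, -0.4416, 0.0152]
ee_rot: [0.0, 0.005, 1.0, 0.011]
ft_force: [-0.4, -0.9, 0.2]
opening: 0.703
grasp_force: 0.0
```

jog_arm --deltas '[[[0,0,0,0],[0,0,0,0],[0,0,0,0],[0,0,0,0],[0,0,0,0]]]' --gripper 0.0 --squeeze 70

```text
clock: 39.45
ee_pos: [0.5372, -0.4429, 0.0169]
ee_rot: [0.001, 0.006, 1.0, 0.011]
ft_force: [0.1, 1.3, 5.9]
opening: 0.245
grasp_force: 68.4
```

jog_arm --deltas '[[[0,0,0,0],[0,0,0,0],[0,0,0.01,0],[0,0,0.02,0],[0,0,0.03,0]]]'

```text
clock: 39.87
ee_pos: [0.5344, -0.4407, 0.0731]
ee_rot: [-0.002, 0.006, 1.0, 0.013]
ft_force: [0.8, 0.1, -2.0]
opening: 0.243
grasp_force: 68.8
```

jog_arm --deltas '[[[0,0,0.04,0],[0,0,0.04,0],[0,0,0.04,0],[0,0,0.035,0],[0,0,0,0]]]'

```text
clock: 40.28
ee_pos: [0.5389, -0.4452, 0.2403]
ee_rot: [0.005, 0.006, 1.0, 0.006]
ft_force: [0.7, -1.3, -0.4]
opening: 0.244
grasp_force: 68.9
```

jog_arm --deltas '[[[0.002,0.0185,0,-7],[0.002,0.0185,0,-7],[0.002,0.0185,0,-7],[0.002,0.0185,0,-7],[0.002,0.0185,0,-7]]]'

```text
clock: 40.7
ee_pos: [0.546, -0.3491, 0.2302]
ee_rot: [0.004, 0.309, 0.951, 0.011]
ft_force: [1.1, 0.0, -2.1]
opening: 0.241
grasp_force: 69.0
```

jog_arm --deltas '[[[0.002,0.0185,0,-7],[0.002,0.0185,0,-7],[0.002,0.0185,0,-7],[0.002,0.0185,0,-7],[0.002,0.0185,0,-7]]]'

```text
clock: 41.12
ee_pos: [0.556, -0.2565, 0.2303]
ee_rot: [0.007, 0.581, 0.814, 0.009]
ft_force: [-0.2, 0.2, -1.0]
opening: 0.241
grasp_force: 69.0
```

jog_arm --deltas '[[[0.002,0.0185,0,-7],[0.002,0.0185,0,-7],[0.002,0.0185,0,-7],[0.002,0.0185,0,-7],[0.002,0.0185,0,-7]]]'

```text
clock: 41.53
ee_pos: [0.566, -0.164, 0.2303]
ee_rot: [0.009, 0.799, 0.602, 0.007]
ft_force: [0.0, -0.7, -2.0]
opening: 0.242
grasp_force: 69.0
```

jog_arm --deltas '[[[0.002,0.0185,0,-7],[0.002,0.0185,0,-7],[0.002,0.0185,0,-7],[0.002,0.0185,0,-7],[0.002,0.0185,0,-7]]]'

```text
clock: 41.95
ee_pos: [0.576, -0.0715, 0.2304]
ee_rot: [0.011, 0.943, 0.334, 0.004]
ft_force: [-0.5, -0.5, -0.9]
opening: 0.247
grasp_force: 69.0
```

jog_arm --deltas '[[[0.002,0.0185,0,-7],[0.002,0.0185,0,-7],[0.002,0.0185,0,-7],[0.002,0.0185,0,-7],[0.002,0.0185,0,-7]]]'

```text
clock: 42.37
ee_pos: [0.5861, 0.021, 0.2303]
ee_rot: [0.012, 0.999, 0.035, 0.001]
ft_force: [0.2, 0.7, -0.9]
opening: 0.246
grasp_force: 69.0
```

jog_arm --deltas '[[[0.002,0.01,0,-2],[0.002,0.01,0,-2],[0,0,0,0],[0,0,0,0],[0,0,0,0]]]'

```text
clock: 42.78
ee_pos: [0.5901, 0.0396, 0.23]
ee_rot: [0.012, 1.0, 0.003, 0.0]
ft_force: [-0.6, 0.6, -1.4]
opening: 0.242
grasp_force: 68.9
```

Run:
```python
from h import *
c=snap("wrist","w18");o=robot.observe();p=o["ee_pos"];print(p,o["ee_rot"],o["q"],o["opening"])
for dz in (.002,.004): tube(c,p[0],p[1],0.3,zc=p[2]+dz)
```

```text
[0.59009185 0.0394268  0.22995258] [ 1.16370809e-02  9.99928720e-01  2.67093679e-03 -2.07396068e-06] [-0.04603917  0.40469234 -0.08012136  1.08485329 -0.02324728  3.09019812] 0.2408204662039095
ends 61 176 mid [0.5916 0.0396 0.2475] len 0.0602 ang 0.5 H0 9.0 Hn 17.345703 17.511719
ends 65 178 mid [0.593  0.0396 0.2495] len 0.0591 ang 0.5 H0 9.246094 Hn 17.591797 17.734375
```

jog_arm --deltas '[[[-0.0015,0.003,-0.035,0],[0,0,-0.04,0],[0,0,-0.04,0],[0,0,-0.035,0],[0,0,-0.02,0]]]'

```text
clock: 43.25
ee_pos: [0.586, 0.0423, 0.0559]
ee_rot: [0.011, 1.0, 0.002, -0.003]
ft_force: [0.1, 0.3, -1.0]
opening: 0.241
grasp_force: 68.9
```

jog_arm --deltas '[[[0,0,-0.01,0],[0,0,0,0],[0,0,0,0],[0,0,0,0],[0,0,0,0]]]'

```text
clock: 43.67
ee_pos: [0.5899, 0.0429, 0.0513]
ee_rot: [0.012, 1.0, 0.003, 0.001]
ft_force: [-0.7, 0.7, -2.5]
opening: 0.244
grasp_force: 69.5
```

Run:
```python
from h import *
c=snap("wrist","w19");o=robot.observe();p=o["ee_pos"];print(p,o["ee_rot"],o["ft_force"],o["q"][5])
tube(c,p[0]+.001,p[1],0.3,zc=p[2]+.002)
```

```text
[0.58976327 0.04298933 0.05118293] [0.01153019 0.99992921 0.00272584 0.00109258] [-0.2373684   0.28900422 -1.39334555] 3.095942447120259
ends 60 174 mid [0.5915 0.0431 0.0687] len 0.0596 ang 0.5 H0 9.0 Hn 17.847656 17.210938
```

jog_arm --deltas '[[[-0.0005,-0.0005,-0.004,0],[0,0,-0.004,0],[0,0,-0.002,0],[0,0,0,0]]]'

```text
clock: 44.05
ee_pos: [0.5889, 0.0417, 0.0408]
ee_rot: [0.013, 1.0, 0.003, 0.001]
ft_force: [-1.2, -2.5, 5.9]
opening: 0.242
grasp_force: 70.5
```

jog_arm --deltas '[[[0,0,-0.0015,0],[0,0,0,0],[0,0,0,0]]]'

```text
clock: 44.3
ee_pos: [0.5889, 0.0417, 0.0406]
ee_rot: [0.013, 1.0, 0.003, 0.001]
ft_force: [-4.4, -2.2, 16.7]
opening: 0.244
grasp_force: 71.7
```

jog_arm --deltas '[[[0,0,0.002,0],[0,0,0,0]]]'

```text
clock: 44.47
ee_pos: [0.5888, 0.0421, 0.0412]
ee_rot: [0.012, 1.0, 0.003, 0.001]
ft_force: [-2.7, -2.5, 8.0]
opening: 0.243
grasp_force: 70.4
```

jog_arm --deltas '[[[0,0,0,0],[0,0,0,0],[0,0,0,0],[0,0,0,0],[0,0,0,0]]]' --gripper 0.05

```text
clock: 44.88
ee_pos: [0.588, 0.0428, 0.0399]
ee_rot: [0.011, 1.0, 0.003, -0.0]
ft_force: [-0.8, -0.3, 0.4]
opening: 0.581
grasp_force: 0.0
```

jog_arm --deltas '[[[0,0,0.02,0],[0,0,0.03,0],[0,0,0.035,0],[0,0,0.035,0],[0,0,0.03,0]]]'

```text
clock: 45.3
ee_pos: [0.5884, 0.0428, 0.1924]
ee_rot: [0.011, 1.0, 0.003, 0.0]
ft_force: [1.0, 0.1, 1.3]
opening: 0.584
grasp_force: 0.0
```

jog_arm --deltas '[[[0,0,0.018,0],[0,0,0,0],[0,0,0,0],[0,0,0,0]]]' --gripper 0.0

```text
clock: 45.63
ee_pos: [0.5876, 0.0427, 0.2072]
ee_rot: [0.011, 1.0, 0.003, -0.001]
ft_force: [-0.5, -0.3, 0.2]
opening: 0.019
grasp_force: 0.0
```

Run:
```python
from h import *
c=snap("wrist","w20");o=robot.observe();print(o["ee_pos"],o["ee_rot"],o["ft_force"])
tube(c,.59,.0425,0.3,zc=.042)
```

```text
[0.58724418 0.04272416 0.20666412] [ 0.01137069  0.99993053  0.00277817 -0.00138685] [-0.31842979  0.13063672 -0.68265734]
ends 57 176 mid [0.5892 0.0426 0.0575] len 0.0606 ang 0.4 H0 11.53125 Hn 23.138672 25.53125
```

Seated: middle at x = 0.5892, length 60.6 mm. Closing strap 3.

jog_arm --deltas '[[[-0.035,0,0,0],[-0.035,0,0,0],[-0.03,0,0,0],[0,0,-0.025,0],[0,0,-0.025,0]]]'

```text
clock: 46.1
ee_pos: [0.4869, 0.0428, 0.1578]
ee_rot: [0.011, 1.0, 0.003, 0.0]
ft_force: [1.7, 0.2, 0.3]
opening: 0.0
grasp_force: 0.0
```

jog_arm --deltas '[[[0,0,-0.01,0],[0,0,0,0],[0.011,0,0,0],[0.011,0,0,0],[0,0,0,0]]]'

```text
clock: 46.52
ee_pos: [0.5127, 0.0425, 0.1488]
ee_rot: [0.012, 1.0, 0.003, 0.001]
ft_force: [-0.2, -0.6, -0.3]
opening: 0.002
grasp_force: 0.1
```

jog_arm --deltas '[[[0.01,0,0,0],[0.01,0,-0.001,0],[0.01,0,-0.002,0],[0.01,0,-0.004,0],[0.01,0,-0.005,0]]]'

```text
clock: 46.93
ee_pos: [0.5615, 0.0426, 0.1362]
ee_rot: [0.011, 1.0, 0.003, 0.0]
ft_force: [-0.5, 0.0, 0.7]
opening: -0.0
grasp_force: 0.4
```

jog_arm --deltas '[[[0.009,0,-0.006,0],[0.009,0,-0.007,0],[0.008,0,-0.009,0],[0.007,0,-0.009,0],[0.006,0,-0.009,0]]]'

```text
clock: 47.35
ee_pos: [0.5994, 0.0426, 0.0948]
ee_rot: [0.011, 1.0, 0.003, -0.001]
ft_force: [-1.1, -1.4, 0.8]
opening: -0.001
grasp_force: 0.5
```

jog_arm --deltas '[[[0.007,0,-0.008,0],[0.006,0,-0.006,0],[0.004,0,-0.003,0],[0,0,0,0],[0,0,0,0]]]'

```text
clock: 47.77
ee_pos: [0.6167, 0.0426, 0.079]
ee_rot: [0.011, 1.0, 0.003, 0.0]
ft_force: [-0.3, -0.0, -0.4]
opening: 0.0
grasp_force: 0.0
```

jog_arm --deltas '[[[0,0,-0.003,0],[0,0,-0.003,0],[0,0,-0.002,0],[0,0,-0.001,0],[0,0,-0.001,0]]]'

```text
clock: 48.18
ee_pos: [0.6171, 0.0426, 0.0699]
ee_rot: [0.011, 1.0, 0.003, 0.001]
ft_force: [-0.1, 1.0, 5.9]
opening: -0.0
grasp_force: 3.0
```

jog_arm --deltas '[[[0,0,-0.001,0],[0,0,-0.001,0],[0,0,-0.001,0],[0,0,-0.001,0],[0,0,0,0]]]'

```text
clock: 48.6
ee_pos: [0.6172, 0.0427, 0.0675]
ee_rot: [0.012, 1.0, 0.003, 0.001]
ft_force: [-2.6, 0.5, 15.2]
opening: -0.003
grasp_force: 7.5
```

jog_arm --deltas '[[[0,0,-0.001,0],[0,0,0,0],[0,0,0.01,0],[0,0,0.03,0],[0,0,0.04,0]]]'

```text
clock: 49.02
ee_pos: [0.6129, 0.0428, 0.1417]
ee_rot: [0.011, 1.0, 0.003, -0.004]
ft_force: [0.9, 0.8, 0.0]
opening: -0.001
grasp_force: 0.0
```

jog_arm --deltas '[[[0,0,0.04,0],[0,0,0.04,0],[0,0,0.04,0],[0,0,0.035,0],[0,0,0,0]]]'

```text
clock: 49.43
ee_pos: [0.619, 0.0426, 0.3074]
ee_rot: [0.012, 1.0, 0.003, 0.006]
ft_force: [0.7, -0.3, 1.3]
opening: 0.001
grasp_force: 0.0
```

jog_arm --deltas '[[[0,0,0,0],[0,0,0,0],[0,0,0,0],[0,0,0,0],[0,0,0,0]]]'

```text
clock: 49.85
ee_pos: [0.6155, 0.0427, 0.2976]
ee_rot: [0.011, 1.0, 0.003, -0.002]
ft_force: [0.8, 0.2, -0.8]
opening: -0.002
grasp_force: 0.0
```

Run:
```python
from h import *
c=snap("wrist","w21"); s=snap("side","s21"); t=snap("top","t21"); o=robot.observe();print(o["ee_pos"],o["ft_force"])
couplers(t,100)
a=c["image"][60:300,60:460]; b=s["image"][130:350,170:400]
cv2.imwrite("pics/fin.png",cv2.convertScaleAbs(np.hstack([cv2.resize(a,(480,288)),cv2.resize(b,(301,288))]),alpha=1.3))
```

```text
[0.61598114 0.04266817 0.29850445] [0.68781536 0.73156221 0.41066384]
px [530. 141.] ctr [ 0.6819 -0.7493  0.018 ] tube None L 0.0612 W 0.0364 ang 23.7
px [394. 168.] ctr [ 0.6121 -0.342   0.018 ] tube [ 0.6139 -0.3416  0.018 ] L 0.0672 W 0.0322 ang -8.4
px [394. 223.] ctr [ 0.4551 -0.3356  0.018 ] tube [ 0.4546 -0.3368  0.018 ] L 0.0971 W 0.0264 ang -5.9
px [352. 223.] ctr [ 0.4581 -0.2187  0.018 ] tube [ 0.4574 -0.2205  0.018 ] L 0.0791 W 0.0314 ang 18.1
px [121. 289.] ctr [0.2864 0.4394 0.018 ] tube [0.2654 0.4428 0.018 ] L 0.1537 W 0.0985 ang -86.4
```

View pics/fin.png

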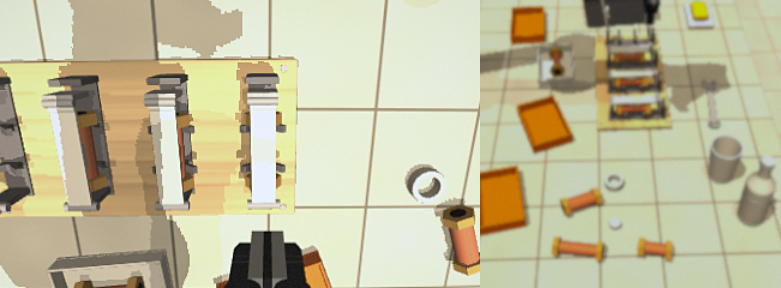

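The three straps lie flat under their catches at (65,100), (163,100) and (262,85), with couplers under them. The thin coupler is in the tray and the wrong ones are where they were. Handing in.

```bash
python3 -c "
from station import robot
print(robot.close_job())"
```

```text
the job is handed in; nothing more can be done
None
```

The job is handed in: the thin coupler is in the white tray, all three fitting couplers found are in clips of their own with the straps shut, and the thick, short and long couplers were left where they lay.

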